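# Change the jars on the mixer

### The job

Switch the mixer off by pulling its start lever fully over towards the robot, then slide the black tube rack along the bench, without lifting it, until it stands inside the large taped rectangle, square with it. After that take the two finished jars off the mixer and stand them upright inside the small taped rectangle, and set every fresh jar from the bench on a drive, one to a drive, teeth meshed and fully home. Last, push the lever fully over to the far side again; leave the big tube, slide box and spatula where they are.

Things in the scene. Friction and masses are not known exactly. Their poses are not given: they have to be found in the camera images.
- rack: black tube rack with some capped tubes standing in it: block 110 (x) by 200 (y) by 45 high, tube caps up to 68, 600 g, too wide to grip. Origin: centre of its underside; x across its width, y along its length
- parking: large rectangle of pale tape stuck flat on the bench (no height to speak of); inside the tape it measures 160 (x) by 250 (y), tape 12 wide. Origin: its centre; x and y along its sides
- jar0: fresh grinding jar, about 300 g, starts upright on the bench: six 7.5 wide teeth at its foot (z 0-22, lying 20-30 from the axis, 60 degrees apart, open between and in the middle), steel body 62 across (z 22-62), grey hexagonal cap (z 62-97, 44 across flats). Origin: on the axis at the teeth's tips; z up; x along the middle of one tooth and square to a cap flat: a tooth lies under the middle of every flat
- jar1: fresh grinding jar, same as jar0 in shape, size and frame; two or three of the fresh jars are present
- jar2: fresh grinding jar, same as jar0 in shape, size and frame; two or three of the fresh jars are present
- spent0: finished jar, exactly like the fresh jars in shape, size and frame; known only by starting meshed on a drive of the mixer
- spent1: finished jar, exactly like the fresh jars in shape, size and frame; known only by starting meshed on a drive of the mixer
- done_area: small rectangle of pale tape flat on the bench for the finished jars, inside 110 (x) by 220 (y), tape 12 wide; at the start the rack stands partly over it. Origin: its centre; x and y along its sides
- mixer: white mixer housing fixed to the bench, 120 (x) by 430 (y) by 45 high. Origin: centre of its underside; x away from the robot, y along its length. Three drives stand at x 0 and y -65, 45 and 155; the start lever at y -170. A jar meshes when its x axis lies 30 degrees (plus any multiple of 60; give or take 7) from a drive's x axis; otherwise it stops 12 too high, teeth on teeth
- drive0 (a point): toothed drive on the mixer: six upright teeth (12 high, 7.5 wide, 20-30 from the axis, 60 degrees apart) on a disc, round a black stub (37 across, 20 high, top 5 tapered). The point: on the axis on the disc, 50 above the bench, where a jar's teeth tips rest when home; z up, x along the middle of one tooth. Stiff to turn (0.4 N m)
- drive1 (a point): toothed drive on the mixer, same as drive0 in shape, size and frame; it stands at its own angle
- drive2 (a point): toothed drive on the mixer, same as drive0 in shape, size and frame; it stands at its own angle
- start (a joint): the mixer's start lever, a black stick on a grey block on the deck: 0 leaning towards the robot (mixer -x), grows as it is pushed over to the far side (mixer +x), where it stops at 1.0 rad; starts at 0.93 to 1; light, stays where it is left
- start_tip (a point): centre of the black ball (26 across) at the tip of the start lever, 70 from its pivot, which is 67 above the bench; 128 above the bench at joint 0, when it lies 34 to mixer -x of the pivot (at joint 1, as far to +x)
- big_tube: bystander: upright clear tube with a blue cap, 36 wide, 115 high. Origin: centre of its foot
- slide_box: bystander: flat grey slide box, 60 by 100 by 30 high. Origin: centre of its underside
- spatula: bystander: thin steel spatula, 150 long, lying on the bench. Origin: near its middle, on the bench
Not all that is in view belongs to the job. Leave any yellow look-alike of the spent1 alone. What is shaped like the rack but red is not meant.

How it is judged:
On the way, in this order (a step that is already met when the one before it is completed fails the run):
1. the start lever is pulled over to off (value of joint start below 0.2 rad), for 0.2 s.
2. the rack stands inside the taped rectangle (x of rack in the frame of parking between -0.025 and 0.025 m and y of rack in the frame of parking between -0.025 and 0.025 m and angle between the x axis of rack and the x axis of parking, either way round below 0.27 rad), for 0.2 s.
3. every fresh jar is meshed and home on a drive, and both finished jars stand in the small rectangle (((horizontal distance between jar0 and drive0 below 0.005 m and z of jar0 in the frame of drive0 below 0.004 m and angle between jar0's own z axis and vertical below 0.07 rad) or (horizontal distance between jar0 and drive1 below 0.005 m and z of jar0 in the frame of drive1 below 0.004 m and angle between jar0's own z axis and vertical below 0.07 rad) or (horizontal distance between jar0 and drive2 below 0.005 m and z of jar0 in the frame of drive2 below 0.004 m and angle between jar0's own z axis and vertical below 0.07 rad)) and ((horizontal distance between jar1 and drive0 below 0.005 m and z of jar1 in the frame of drive0 below 0.004 m and angle between jar1's own z axis and vertical below 0.07 rad) or (horizontal distance between jar1 and drive1 below 0.005 m and z of jar1 in the frame of drive1 below 0.004 m and angle between jar1's own z axis and vertical below 0.07 rad) or (horizontal distance between jar1 and drive2 below 0.005 m and z of jar1 in the frame of drive2 below 0.004 m and angle between jar1's own z axis and vertical below 0.07 rad)) and ((horizontal distance between jar2 and drive0 below 0.005 m and z of jar2 in the frame of drive0 below 0.004 m and angle between jar2's own z axis and vertical below 0.07 rad) or (horizontal distance between jar2 and drive1 below 0.005 m and z of jar2 in the frame of drive1 below 0.004 m and angle between jar2's own z axis and vertical below 0.07 rad) or (horizontal distance between jar2 and drive2 below 0.005 m and z of jar2 in the frame of drive2 below 0.004 m and angle between jar2's own z axis and vertical below 0.07 rad)) and x of spent0 in the frame of done_area between -0.03 and 0.03 m and y of spent0 in the frame of done_area between -0.085 and 0.085 m and angle between each of spent0, spent1's own z axis and vertical below 0.1 rad and height (world z) of each of spent0, spent1 below 0.008 m and x of spent1 in the frame of done_area between -0.03 and 0.03 m and y of spent1 in the frame of done_area between -0.085 and 0.085 m), for 0.2 s.
4. the start lever is pushed over to on (value of joint start above 0.8 rad), for 0.2 s.
At the end, for the whole second after the job is handed in: Rack centre within 25 mm of the large rectangle's centre each way, turned under 0.27 rad; finished jars upright on the bench, axes within 30 (x) and 85 mm (y) of the small one's centre; each fresh jar upright, within 5 mm of a drive's axis and under 4 mm above home; lever over 0.8 rad (all of step 2 and all of step 3 and value of joint start above 0.8 rad and linear speed of rack below 0.02 m/s); the robot touches nothing.
It fails at once if the rack is lifted off the bench or tipped (height (world z) of rack above 0.03 m or angle between rack's own z axis and vertical above 0.35 rad).
It fails at once if bystander tube is moved more than 30 mm (distance of big_tube from where it was at the start of the episode above 0.03 m).
It fails at once if bystander slide box is moved more than 30 mm (distance of slide_box from where it was at the start of the episode above 0.03 m).
It fails at once if bystander spatula is moved more than 30 mm (distance of spatula from where it was at the start of the episode above 0.03 m).
Of jar0, jar1, jar2 only 2 to 3 are there at a start; the rules pass over those that are not, and their reading is None.
At some moment in a run one of rack may be knocked a few centimetres aside while the robot is not near it.
It also fails if it takes over 210 s, if anything falls off the work surface, if the arm or the gripper's body presses on something with over 40 N, if the wrist force passes 120 N, or if a joint passes its speed limit or range.

### The arm

A 7-joint arm with a two-finger parallel gripper is mounted at the origin on the work surface. World frame = base frame: x ahead of the robot, y to its left, z up, the work surface at z = 0. Lengths are in m, angles in rad, forces in N, time in s.
With the tool pointing down it reaches from about 0.35 to 0.9 m from the base axis. Payload 8.1 kg.
Tool frame: the origin (TCP) lies midway between the tips of the shut fingers; the grasp point (between the pads) lies 19 mm behind it (arm.hold_point_z is the z of the grasp point in the tool frame, in m); z points along the fingers, y is the line along which they close (so a half turn about z gives the same grasp; the last joint's range is limited). The gripper opens to 92 mm and grips with 3 to 60 N. Pads are 19 mm wide; open, the fingers measure 130 mm over their backs; the gripper's body (75 mm by 190 mm) begins 47 mm behind the grasp point.
Start: joints at [-1.431, 0.434, 0.025, 1.573, -0.012, 1.134, -0.075], TCP at [0.15, 0.607, 0.227] pointing down, gripper open.
Joint ranges: [-2.62, 2.62], [-0.44, 2.09], [-1.27, 1.32], [0.08, 2.57], [-1.32, 4.46], [0.12, 2], [-2.74, 2.74]. Speed limits (rad/s): [2.22, 2.22, 3.01, 3.01, 3.14, 3.14, 3.14].

### API

Orientations are given as a rotation vector (axis times angle).
In Python, from cell import arm, get_image, camera_params, job gives the robot as it stands.
- The arm moves only by the tool send_rows, never from a script. Its argument "deltas" is a list of rows, each a list of 3 entries, a list of its own where there are three numbers: the shift along the world's x, y, z in m, then the turn, a rotation vector about the world's x, y, z in rad, then the finger opening in m, from 0 to 0.0918. In form: [[[tx, ty, tz], [ax, ay, az], gripper], ...]. A call has exactly 10 rows; each row shifts and turns the commanded pose from where the row before left it; what a row does not reach is not made up. A row lasts 1/10 s, in which the tool goes at most 50 mm and 8.59 degrees, less where a joint would pass 70% of its speed; a pose out of reach is approached as far as the arm can. A call with a gripper value outside its range is refused whole. The fingers move at their own pace and stop on an object; "force" is the grip in N (left out, the last holds). Time passes only in rows, so rows that do not move let the fingers close, or fill a call up. It gives the time, the measured TCP pose, the force and the opening at its end, in the units of the state.
- arm.observe(): the state, without advancing time (a new reading comes with each control period).
- get_image(name): name is "scene" or "top" or "wrist"; returns the picture (480x640x3 uint8, red, green, blue); there is no depth.
- camera_params(name): a dict with "fov_y" (degrees; the focal length in pixels is half the picture's height over the tangent of half this angle, whatever the lens; pixels are square), "cx", "cy" (the principal point, pixels), "rvec" (rotation vector, rad) and "tvec" (3), from world to camera coordinates, as OpenCV has them. Camera axes: x right, y down, z forward; pixel columns grow to the right and rows downward; lengths in m; the calibration is good to about 2 mm. A picture is of the moment at which its call begins: read the wrist's pose just before it. camera_params takes no time and is no camera call; for the wrist camera it gives the pose at the moment of the call.
- job.sign_off(): hands the job in, once; it reports no verdict.
The state is a dict: "clock": time; "joints": joint angles; "dq": joint speeds; "joint_efforts": joint torques, N m; "position": TCP position; "ee_rot": TCP orientation; "force": force on the tool from outside, world axes, zero at the start; "ft_torque": the same for the moment, N m; "width": opening from 0.0 (shut) to 1.0 (fully open).
Only numpy, scipy, OpenCV 4.12 (cv2) and the standard library are available. Lean on these libraries where they do the work, as an engineer would, in place of code of your own. Each camera call takes 0.05 s, during which the arm holds its last target. There are 200 camera calls.

## Working session

There is one attempt and no reset: what is moved stays moved. The work goes in short steps, Python scripts to look and compute and a tool call to move; the robot and the scene stay as the last step left them, time stands still between calls to the robot, and variables do not carry over. Pictures are saved under pics/ and viewed, on a budget of 14 in all, crops included, one or two more only if the job needs it, and the job is handed in when it is done.

Besides the shell and the picture viewer there is one more tool, called after "Request:" by a JSON object that holds its "name" and its "arguments". send_rows: Moves the arm, as the interface text tells. Its arguments: {"type":"object","properties":{"deltas":{"type":"array","items":{"type":"array"}},"force":{"type":"number"}},"required":["deltas"]}

```bash
ls; mkdir -p pics
cat > h.py <<'E'
import numpy as np, cv2
from cell import arm, get_image, camera_params, job
def K(p): 
    f=240/np.tan(np.radians(p["fov_y"])/2); return np.array([[f,0,p["cx"]],[0,f,p["cy"]],[0,0,1]])
def ray(p,u,v,z):
    R=cv2.Rodrigues(np.array(p["rvec"],float))[0]; t=np.array(p["tvec"],float)
    d=R.T@np.linalg.inv(K(p))@np.array([u,v,1.]); c=-R.T@t
    return c+d*(z-c[2])/d[2]
def proj(p,X):
    return cv2.projectPoints(np.array(X,float).reshape(-1,3),np.array(p["rvec"],float),np.array(p["tvec"],float),K(p),None)[0].reshape(-1,2)
def snap(n,fn):
    p=camera_params(n); im=get_image(n)[:,:,::-1].copy(); cv2.imwrite("pics/"+fn,im); return p,im
E
python3 - <<'E'
from h import *
for n in ["scene","top","wrist"]:
    p,im=snap(n,n+"0.png"); print(n,p)
print(arm.observe(), arm.hold_point_z)
E
```

```text
pics
scene {'fov_y': 46.67064577954836, 'cx': 319.54106961739296, 'cy': 234.1976403666605, 'rvec': array([ 0.83101252,  2.74865974, -0.76416337]), 'tvec': array([ 0.43670603, -0.20113211,  1.59113931])}
top {'fov_y': 47.84297096845475, 'cx': 322.314740655394, 'cy': 235.25310953051408, 'rvec': array([ 2.14604261, -2.09161959,  0.18839396]), 'tvec': array([-0.01927984,  0.52701358,  1.25177666])}
wrist {'fov_y': 70.40614951421051, 'cx': 319.1218331776052, 'cy': 236.5379019854981, 'rvec': array([-2.29033406, -1.7939381 , -0.25211636]), 'tvec': array([-0.62542439, -0.03557745,  0.38937123])}
{'clock': 0.15, 'joints': array([-1.43059668,  0.43507483,  0.02501202,  1.57386622, -0.01157097,
        1.13399974, -0.07510517]), 'dq': array([ 0.00068356, -0.00245419,  0.000247  , -0.00152895, -0.00116157,
       -0.00074135, -0.00046408]), 'joint_efforts': array([ 1.92526531e-03, -6.68255353e+01,  9.85990316e-01, -3.14690709e+01,
       -6.04655826e-02,  3.93641589e-02,  8.25545430e-05]), 'position': array([0.15024829, 0.60628252, 0.22612677]), 'ee_rot': array([ 3.80600968e-01,  3.11844540e+00, -1.89148374e-03]), 'force': array([0.98066924, 0.38617647, 0.0655461 ]), 'ft_torque': array([-0.02092181,  0.028223  , -0.03544959]), 'width': 1.0043028128320222} -0.0188
```

View pics/top0.png

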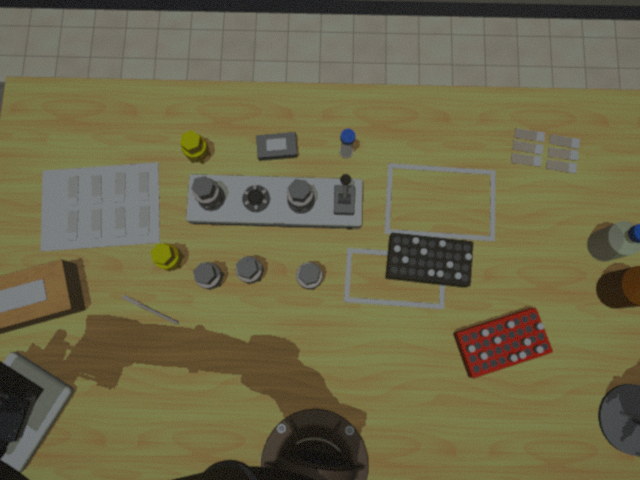

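View pics/scene0.png

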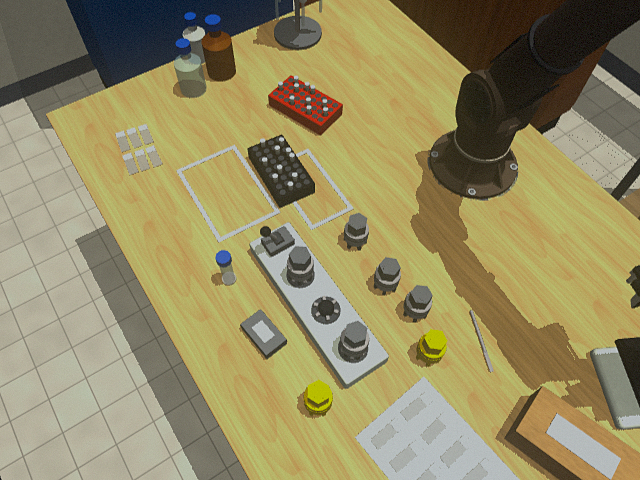

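The top view shows the candidates:
- **Fresh jars (grey):** (208,274), (249,268) and (309,273). The yellow look-alikes at (194,146) and (166,256) are excluded.
- **Finished jars on drives:** (206,190) and (299,192). The empty drive is at (257,197) and the lever ball at (346,180).
- **Rack:** the black one at (430,260). The red one at (503,342) is a decoy.
- **Rectangles:** parking is at (441,202) and the done area at (395,278).

Next I'll measure these with masks.

```bash
cat > m1.py <<'E'
from h import *
p=camera_params("top"); im=cv2.imread("pics/top0.png"); hsv=cv2.cvtColor(im,cv2.COLOR_BGR2HSV)
def show(name,m,z,amin=60):
    n,l,s,c=cv2.connectedComponentsWithStats(m.astype(np.uint8),connectivity=8)
    for i in range(1,n):
        if s[i,4]<amin: continue
        pts=cv2.findContours((l==i).astype(np.uint8),cv2.RETR_EXTERNAL,cv2.CHAIN_APPROX_NONE)[0][0]
        w=np.array([ray(p,u,v,z)[:2] for u,v in pts[:,0]],np.float32)
        (cx,cy),(a,b),th=cv2.minAreaRect(w)
        print(name,"px",c[i].round(1),"area",s[i,4],"rect c",round(cx,4),round(cy,4),"size",round(a,3),round(b,3),"ang",round(th,1))
H,S,V=[hsv[...,i].astype(int) for i in range(3)]
R=np.zeros(H.shape,bool); R[120:320,150:510]=True
print(hsv[202,388],hsv[205,200-8],hsv[260,391],hsv[190,206],hsv[270,208],hsv[200,440],hsv[190,230])
show("tape/white",R&(S<70)&(V>130),0)
show("mixer@45",R&(S<70)&(V>130),.045)
show("black@45",R&(V<75),.045)
show("grey@97",R&(S<60)&(V>=75)&(V<=135),.097)
E
python3 m1.py
```

```text
[ 90  12 129] [ 90  10 127] [60 17 46] [30  3 83] [60  9 84] [ 22 126 127] [ 90   8 130]
tape/white px [235.9 191.9] area 162 rect c 0.6403 0.2185 size 0.041 0.081 ang 75.0
tape/white px [274.2 187.3] area 80 rect c 0.6573 0.124 size 0.029 0.054 ang 72.3
tape/white px [301.8 207.1] area 650 rect c 0.625 0.057 size 0.112 0.179 ang 1.4
tape/white px [356.  213.2] area 80 rect c 0.6023 -0.0845 size 0.065 0.028 ang 0.8
tape/white px [212.7 215.2] area 135 rect c 0.5843 0.2762 size 0.104 0.028 ang 87.8
tape/white px [249.7 215.4] area 113 rect c 0.5844 0.1809 size 0.088 0.031 ang 82.7
mixer@45 px [235.9 191.9] area 162 rect c 0.6283 0.2104 size 0.039 0.078 ang 75.0
mixer@45 px [274.2 187.3] area 80 rect c 0.6447 0.1191 size 0.028 0.052 ang 72.3
mixer@45 px [301.8 207.1] area 650 rect c 0.6135 0.0543 size 0.108 0.173 ang 1.4
mixer@45 px [356.  213.2] area 80 rect c 0.5915 -0.0824 size 0.063 0.027 ang 0.8
mixer@45 px [212.7 215.2] area 135 rect c 0.5742 0.2661 size 0.1 0.027 ang 87.8
mixer@45 px [249.7 215.4] area 113 rect c 0.5743 0.1741 size 0.085 0.03 ang 82.7
black@45 px [196.5 147.6] a
[... 1064 characters left out ...]
 145 rect c 0.7254 -0.0574 size 0.033 0.029 ang 0.9
grey@97 px [154.2 203.2] area 765 rect c 0.5886 0.3897 size 0.196 0.021 ang 4.9
grey@97 px [441.2 201.5] area 1758 rect c 0.6059 -0.2797 size 0.256 0.173 ang 87.3
grey@97 px [274.8 200.2] area 6963 rect c 0.6003 0.1086 size 0.411 0.117 ang 89.9
grey@97 px [383.  285.6] area 1132 rect c 0.4244 -0.1738 size 0.228 0.126 ang 87.3
grey@97 px [247.4 268.8] area 461 rect c 0.4344 0.1608 size 0.058 0.058 ang 1.4
grey@97 px [205.2 274.9] area 451 rect c 0.4199 0.2567 size 0.06 0.056 ang 47.7
grey@97 px [308.6 274.8] area 520 rect c 0.4253 0.0217 size 0.058 0.058 ang 46.7
grey@97 px [160.  314.3] area 68 rect c 0.3264 0.3528 size 0.058 0.006 ang 66.9
```

Run:
```python
import cv2
im=cv2.imread("pics/top0.png")[120:320,150:510]
cv2.imwrite("pics/topcrop.png",cv2.resize(im,(792,440),interpolation=cv2.INTER_CUBIC))
```

```text
(no output)
```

View pics/topcrop.png

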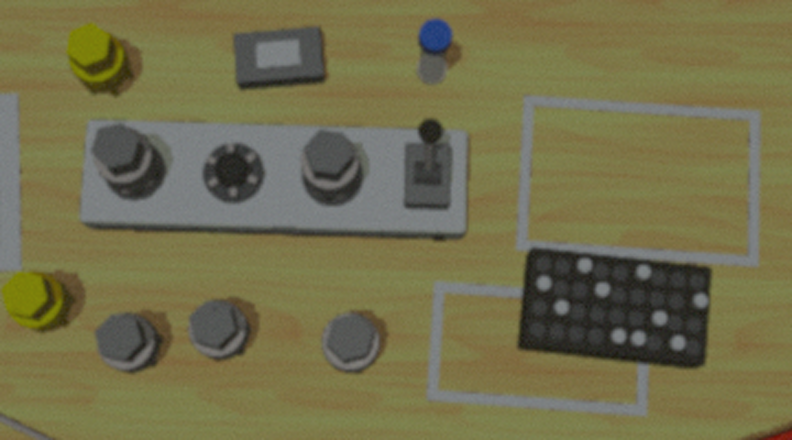

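The crop confirms the choices: three grey fresh jars, two finished jars, lever ball at (345.5,179.5), black rack. Now I'll put each on its correct plane.

Run:
```python
from h import *
p=camera_params("top"); im=cv2.imread("pics/top0.png"); hsv=cv2.cvtColor(im,cv2.COLOR_BGR2HSV)
m=((hsv[...,1]<60)&(hsv[...,2]>=75)).astype(np.uint8); m[:120]=0;m[320:]=0;m[:,:165]=0;m[:,510:]=0
n,l,s,c=cv2.connectedComponentsWithStats(m)
for nm,(u,v),z in [("park",(441,167),0),("done",(395,304),0),("mixer",(230,222),.045)]:
    ys,xs=np.where(l[v-4:v+5,u-4:u+5]>0); k=np.bincount(l[v-4:v+5,u-4:u+5][ys,xs]).argmax()
    pts=cv2.findContours((l==k).astype(np.uint8),0,cv2.CHAIN_APPROX_NONE)[0][0][:,0]
    w=np.array([ray(p,a,b,z)[:2] for a,b in pts],np.float32); r=cv2.minAreaRect(w); print(nm,r)
    print(cv2.boxPoints(r).round(4).tolist())
m2=((hsv[...,2]<75)).astype(np.uint8); 
for nm,u,v,z in [("sp2",203.6,185,.147),("sp0",300,189.5,.147),("f_a",206.4,273.6,.097),("f_b",249.1,267.7,.097),("f_c",309.1,274.5,.097),("ball",345.5,179.5,.128),("drv1stub",150+233/2.2,120+170/2.2,.07),("bluecap",150+435/2.2,120+36/2.2,.115)]:
    print(nm,ray(p,u,v,z).round(4))
```

```text
park ((0.6311577558517456, -0.3000359535217285), (0.2757982015609741, 0.1864294707775116), 87.29032897949219)
[[0.531499981880188, -0.4334000051021576], [0.7177000045776367, -0.4422000050544739], [0.7307999730110168, -0.16670000553131104], [0.5446000099182129, -0.15790000557899475]]
done ((0.4353346824645996, -0.1858508288860321), (0.2455298751592636, 0.13644251227378845), 87.3179702758789)
[[0.3614000082015991, -0.3052999973297119], [0.4977000057697296, -0.3116999864578247], [0.5091999769210815, -0.06639999896287918], [0.37290000915527344, -0.05999999865889549]]
mixer ((0.6135808825492859, 0.11406591534614563), (0.42847681045532227, 0.1222185268998146), 89.88493347167969)
[[0.5519999861717224, -0.10000000149011612], [0.6743000149726868, -0.10029999911785126], [0.6751000285148621, 0.32820001244544983], [0.5529000163078308, 0.32839998602867126]]
sp2 [0.6179 0.2649 0.147 ]
sp0 [0.6127 0.0462 0.147 ]
f_a [0.4224 0.2565 0.097 ]
f_b [0.4385 0.1594 0.097 ]
f_c [0.4264 0.0215 0.097 ]
ball [ 0.6443 -0.0566  0.128 ]
drv1stub [0.6122 0.1558 0.07  ]
bluecap [ 0.7541 -0.0603  0.115 ]
```

Everything agrees with the given sizes: parking centre (0.631,-0.300) at yaw -2.7°, done area (0.435,-0.186), rack (0.476,-0.262) at yaw -4.8°, mixer yaw about -1.4°, ball (0.643,-0.058). Moving to a point beyond the lever.

Request:
{"name": "send_rows", "arguments": {"deltas": [[[0.0265, -0.0333, 0], [0, 0, 0.0218], 0], [[0.0265, -0.0333, 0], [0, 0, 0.0218], 0], [[0.0265, -0.0333, 0], [0, 0, 0.0218], 0], [[0.0265, -0.0333, 0], [0, 0, 0.0218], 0], [[0.0265, -0.0333, 0], [0, 0, 0.0218], 0], [[0.0265, -0.0333, 0], [0, 0, 0.0218], 0], [[0.0265, -0.0333, 0], [0, 0, 0.0218], 0], [[0.0265, -0.0333, 0], [0, 0, 0.0218], 0], [[0.0265, -0.0333, 0], [0, 0, 0.0218], 0], [[0.0265, -0.0333, 0], [0, 0, 0.0218], 0]], "force": 40}}

```text
clock: 1.15
position: [0.416, 0.2721, 0.2267]
ee_rot: [-0.038, -3.141, -0.0]
force: [0.6, 1.3, 0.3]
width: 0.177
```

Request:
{"name": "send_rows", "arguments": {"deltas": [[[0.0265, -0.0333, 0], [0, 0, 0], 0], [[0.0265, -0.0333, 0], [0, 0, 0], 0], [[0.0265, -0.0333, 0], [0, 0, 0], 0], [[0.0265, -0.0333, 0], [0, 0, 0], 0], [[0.0265, -0.0333, 0], [0, 0, 0], 0], [[0.0265, -0.0333, 0], [0, 0, 0], 0], [[0.0265, -0.0333, 0], [0, 0, 0], 0], [[0.0265, -0.0333, 0], [0, 0, 0], 0], [[0.0265, -0.0333, 0], [0, 0, 0], 0], [[0.0265, -0.0333, 0], [0, 0, 0], 0]]}}

```text
clock: 2.15
position: [0.681, -0.0606, 0.2264]
ee_rot: [-0.039, -3.141, -0.0]
force: [0.8, 1.9, -0.4]
width: 0.001
```

Request:
{"name": "send_rows", "arguments": {"deltas": [[[0.001, 0, -0.028], [0, 0, 0], 0], [[0.001, 0, -0.028], [0, 0, 0], 0], [[0, 0, -0.028], [0, 0, 0], 0], [[0, 0, -0.0285], [0, 0, 0], 0], [[0, 0, 0], [0, 0, 0], 0], [[-0.015, 0, 0], [0, 0, 0], 0], [[-0.015, 0, 0], [0, 0, 0], 0], [[-0.015, 0, 0], [0, 0, 0], 0], [[-0.015, 0, 0], [0, 0, 0], 0], [[-0.012, 0, 0], [0, 0, 0], 0]]}}

```text
clock: 3.15
position: [0.6106, -0.0594, 0.116]
ee_rot: [0.039, 3.139, 0.0]
force: [1.1, 0.1, -0.7]
width: 0.007
```

Request:
{"name": "send_rows", "arguments": {"deltas": [[[-0.005, 0, 0], [0, 0, 0], 0], [[-0.003, 0, 0], [0, 0, 0], 0], [[-0.002, 0, 0], [0, 0, 0], 0], [[-0.001, 0, 0], [0, 0, 0], 0], [[0, 0, 0], [0, 0, 0], 0], [[0, 0, 0], [0, 0, 0], 0], [[0, 0, 0], [0, 0, 0], 0], [[0, 0, 0], [0, 0, 0], 0], [[0, 0, 0], [0, 0, 0], 0], [[0, 0, 0], [0, 0, 0], 0]]}}

```text
clock: 4.15
position: [0.6056, -0.0594, 0.1163]
ee_rot: [0.038, 3.13, -0.001]
force: [17.6, -1.7, -10.2]
width: 0.0
```

Run:
```python
from h import *
p,im=snap("top","top1.png")
cv2.imwrite("pics/t1.png",cv2.resize(im[130:300,270:510],(720,510),interpolation=cv2.INTER_CUBIC))
```

```text
(no output)
```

View pics/t1.png

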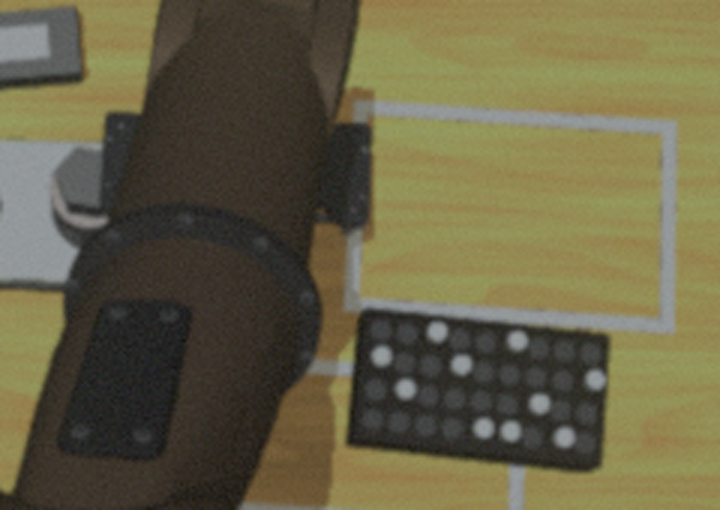

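Lever is at its stop (17 N reaction). Now the rack: push it about 38 mm to -y first.

Request:
{"name": "send_rows", "arguments": {"deltas": [[[0.006, 0, 0], [0, 0, 0], 0], [[0, 0, 0.032], [0, 0, 0], 0], [[0, 0, 0.032], [0, 0, 0], 0], [[-0.04, -0.018, 0.005], [0, 0, 0], 0], [[-0.045, -0.019, 0], [0, 0, 0], 0], [[-0.045, -0.019, 0], [0, 0, 0], 0], [[0, 0, -0.045], [0, 0, 0], 0], [[0, 0, -0.045], [0, 0, 0], 0], [[0, 0, -0.045], [0, 0, 0], 0], [[0, 0, -0.032], [0, 0, 0], 0]]}}

```text
clock: 5.2
position: [0.4751, -0.1152, 0.0147]
ee_rot: [-0.039, -3.141, -0.001]
force: [0.5, 0.9, 1.2]
width: 0.004
```

Request:
{"name": "send_rows", "arguments": {"deltas": [[[0, 0, 0], [0, 0, 0], 0], [[0, -0.008, 0], [0, 0, 0], 0], [[0, -0.008, 0], [0, 0, 0], 0], [[0, -0.008, 0], [0, 0, 0], 0], [[0, -0.008, 0], [0, 0, 0], 0], [[0, -0.008, 0], [0, 0, 0], 0], [[0, -0.008, 0], [0, 0, 0], 0], [[0, -0.008, 0], [0, 0, 0], 0], [[0, -0.008, 0], [0, 0, 0], 0], [[0, -0.002, 0], [0, 0, 0], 0]]}}

```text
clock: 6.2
position: [0.4755, -0.1819, 0.0169]
ee_rot: [0.04, 3.141, 0.001]
force: [-0.7, 4.4, 4.8]
width: 0.001
```

Request:
{"name": "send_rows", "arguments": {"deltas": [[[0, 0.015, 0], [0, 0, 0], 0], [[0, 0, 0.048], [0, 0, 0], 0], [[0, 0, 0.048], [0, 0, 0], 0.03], [[-0.03, -0.033, 0.01], [0, 0, -0.023], 0.0918], [[-0.03, -0.033, 0], [0, 0, 0], 0.0918], [[-0.03, -0.033, 0], [0, 0, 0], 0.0918], [[0, -0.034, 0], [0, 0, 0], 0.0918], [[0, 0, -0.048], [0, 0, 0], 0.0918], [[0, 0, -0.048], [0, 0, 0], 0.0918], [[0, 0, -0.009], [0, 0, 0], 0.0918]]}}

```text
clock: 7.2
position: [0.3825, -0.2983, 0.0139]
ee_rot: [-0.077, -3.135, -0.005]
force: [-0.1, 0.9, -0.2]
width: 0.65
```

Run:
```python
from h import *
p,im=snap("top","top2.png"); 
hsv=cv2.cvtColor(im,cv2.COLOR_BGR2HSV); m=(hsv[...,2]<75).astype(np.uint8); m[:225]=0;m[300:]=0;m[:,:370]=0;m[:,520:]=0
cs=cv2.findContours(m,0,cv2.CHAIN_APPROX_NONE)[0]
for c in cs:
    if cv2.contourArea(c)>500:
        w=np.array([ray(p,a,b,.045)[:2] for a,b in c[:,0]],np.float32); print(cv2.minAreaRect(w))
print(arm.observe()["position"])
cv2.imwrite("pics/t2.png",cv2.resize(im[130:300,300:540],(720,510)))
```

```text
((0.46140146255493164, -0.3341386318206787), (0.15604084730148315, 0.27943021059036255), 1.4310952425003052)
[ 0.38296754 -0.29839053  0.01469083]
```

View pics/t2.png

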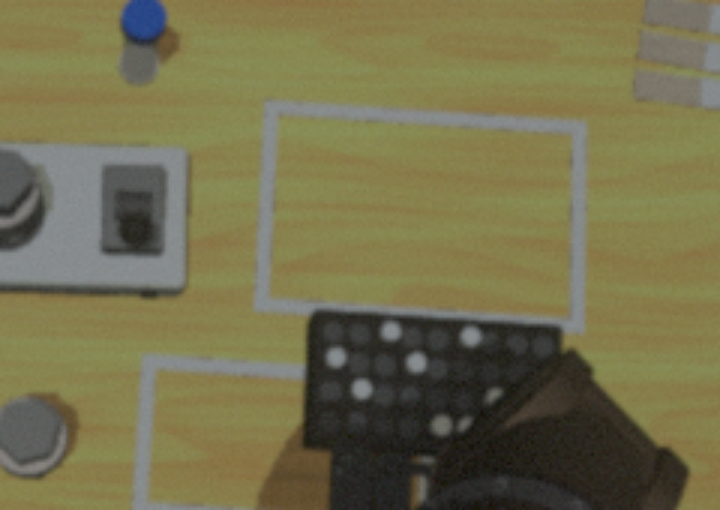

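Lever confirmed off: its ball now leans to the robot at crop (135,228). The rack's left end has shifted about 33 mm. Pushing +x with the two open fingers.

Request:
{"name": "send_rows", "arguments": {"deltas": [[[0.015, 0, 0.003], [0, 0, 0], 0.0918], [[0.015, 0, 0], [0, 0, 0], 0.0918], [[0.018, 0, 0], [0, 0, 0], 0.0918], [[0.018, 0, 0], [0, 0, 0], 0.0918], [[0.018, 0, 0], [0, 0, 0], 0.0918], [[0.018, 0, 0], [0, 0, 0], 0.0918], [[0.018, 0, 0], [0, 0, 0], 0.0918], [[0.018, 0, 0], [0, 0, 0], 0.0918], [[0.018, 0, 0], [0, 0, 0], 0.0918], [[0.014, 0, 0], [0, 0, 0], 0.0918]]}}

```text
clock: 8.25
position: [0.5583, -0.2986, 0.0225]
ee_rot: [0.072, 3.139, -0.001]
force: [-3.7, -0.0, 0.7]
width: 0.999
```

Request:
{"name": "send_rows", "arguments": {"deltas": [[[0.004, 0, 0], [0, 0, 0], 0.0918], [[0.002, 0, 0], [0, 0, 0], 0.0918], [[0, 0, 0], [0, 0, 0], 0.0918], [[0, 0, 0], [0, 0, 0], 0.0918], [[-0.015, 0, 0], [0, 0, 0], 0.0918], [[-0.02, 0, 0], [0, 0, 0], 0.0918], [[-0.02, 0, 0], [0, 0, 0], 0.0918], [[0, 0.04, 0.048], [0, 0, 0], 0.0918], [[0, 0.048, 0.048], [0, 0, 0], 0.0918], [[0, 0.048, 0.048], [0, 0, 0], 0.0918]]}}

```text
clock: 9.25
position: [0.5057, -0.1961, 0.1307]
ee_rot: [0.078, 3.14, 0.0]
force: [1.3, 1.2, -0.6]
width: 0.998
```

Run:
```python
from h import *
p,im=snap("top","top3.png"); 
hsv=cv2.cvtColor(im,cv2.COLOR_BGR2HSV); m=(hsv[...,2]<75).astype(np.uint8); m[:150]=0;m[300:]=0;m[:,:388]=0;m[:,520:]=0
cs=cv2.findContours(m,0,cv2.CHAIN_APPROX_NONE)[0]
for c in cs:
    if cv2.contourArea(c)>500:
        w=np.array([ray(p,a,b,.045)[:2] for a,b in c[:,0]],np.float32); print(cv2.minAreaRect(w))
print(arm.observe()["position"])
cv2.imwrite("pics/t3.png",cv2.resize(im[130:330,270:510],(720,600)))
```

```text
((0.5350519418716431, -0.2637007534503937), (0.2186427116394043, 0.3634050488471985), 68.07714080810547)
[ 0.50905448 -0.18958806  0.1354987 ]
```

View pics/t3.png

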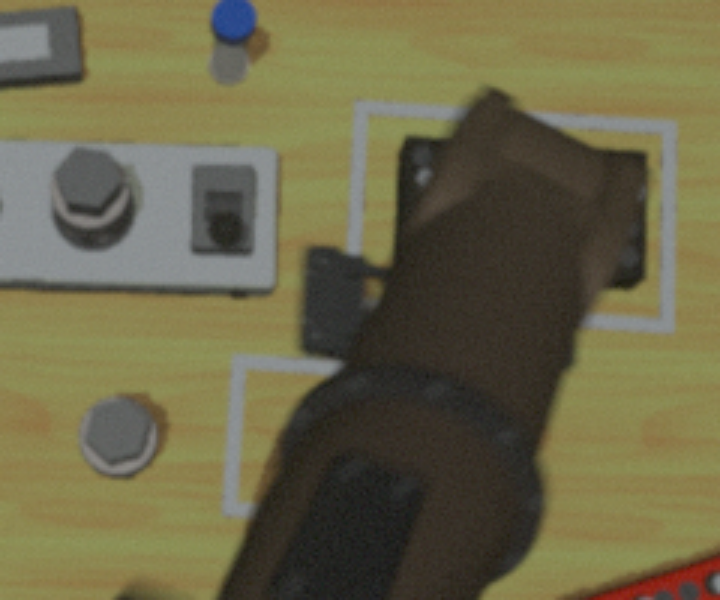

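Rack is inside the tape and square, with a final measurement to come once the arm is clear. Now a wrist look over the mixer.

Request:
{"name": "send_rows", "arguments": {"deltas": [[[0, 0.01, 0.045], [0, 0, 0], 0.065], [[0, 0.02, 0.045], [0, 0, 0], 0.065], [[0.01, 0.035, 0.03], [0, 0, 0], 0.065], [[0.01, 0.045, 0.02], [0, 0, 0], 0.065], [[0.01, 0.045, 0.02], [0, 0, 0], 0.065], [[0.01, 0.045, 0], [0, 0, 0], 0.065], [[0.01, 0.045, 0], [0, 0, 0], 0.065], [[0.01, 0.045, 0], [0, 0, 0], 0.065], [[0.02, 0.045, 0], [0, 0, 0], 0.065], [[0.01, 0.005, 0], [0, 0, 0], 0.065]]}}

```text
clock: 10.3
position: [0.5961, 0.1507, 0.2886]
ee_rot: [-0.062, -3.141, -0.006]
force: [0.4, 0.0, -0.3]
width: 0.709
```

Request:
{"name": "send_rows", "arguments": {"deltas": [[[0, 0, 0], [0, 0, 0], 0.065], [[0, 0, 0], [0, 0, 0], 0.065], [[0, 0, 0], [0, 0, 0], 0.065], [[0, 0, 0], [0, 0, 0], 0.065], [[0, 0, 0], [0, 0, 0], 0.065], [[0, 0, 0], [0, 0, 0], 0.065], [[0, 0, 0], [0, 0, 0], 0.065], [[0, 0, 0], [0, 0, 0], 0.065], [[0, 0, 0], [0, 0, 0], 0.065], [[0, 0, 0], [0, 0, 0], 0.065]]}}

```text
clock: 11.3
position: [0.5962, 0.143, 0.2891]
ee_rot: [0.075, 3.141, 0.0]
force: [0.0, -0.5, -0.4]
width: 0.707
```

Run:
```python
from h import *
import pickle
p,im=snap("wrist","w1.png"); pickle.dump(p,open("w1.pkl","wb"))
o=arm.observe(); print(o["position"],o["ee_rot"])
R=cv2.Rodrigues(p["rvec"])[0]; print("cam",-R.T@p["tvec"], R.T@[0,0,1])
X=[[.6127,.0462,.147],[.6179,.2649,.147],[.614,.1557,.07],[.4224,.2565,.097],[.4385,.1594,.097],[.4264,.0215,.097]]
print(proj(p,X).round(1))
```

```text
[0.59620141 0.14299249 0.28914128] [-7.50936499e-02 -3.14066949e+00  2.21127136e-06]
cam [0.52232543 0.14744082 0.4463871 ] [ 0.27662309 -0.01275842 -0.9608938 ]
[[214.1 245.7]
 [451.6 240.4]
 [330.1 221.9]
 [434.7  17.4]
 [327.7  43. ]
 [176.4  36.1]]
```

View pics/w1.png

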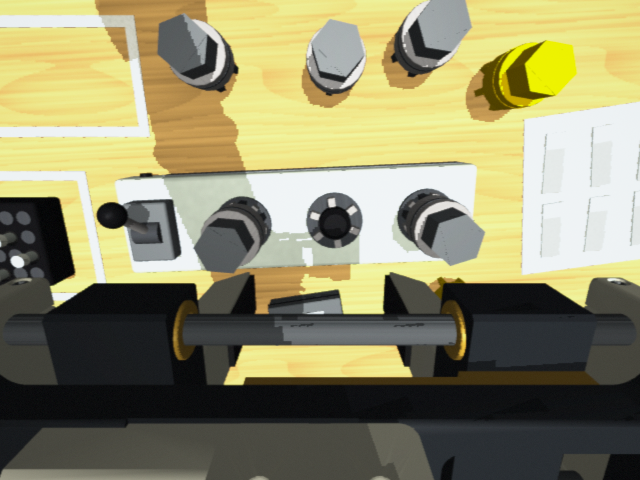

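Wrist view: finished caps at (225,243) and (455,240), drive1 at (334,222) with six bright teeth, fresh caps at (187,42), (340,48) and (440,28). Measuring cap centres and hex angles, plus the phase of drive1's teeth.

```bash
cat > hexm.py <<'E'
from h import *
def hexcap(p,im,u,v,z,tol=10):
    g=cv2.GaussianBlur(im,(3,3),0); m=np.zeros((482,642),np.uint8)
    cv2.floodFill(g,m,(int(u),int(v)),0,(tol,)*3,(tol,)*3,cv2.FLOODFILL_MASK_ONLY|cv2.FLOODFILL_FIXED_RANGE|(255<<8))
    m=cv2.morphologyEx(m[1:-1,1:-1],cv2.MORPH_CLOSE,np.ones((5,5))); m=cv2.morphologyEx(m,cv2.MORPH_OPEN,np.ones((9,9)))
    c=max(cv2.findContours(m,0,cv2.CHAIN_APPROX_NONE)[0],key=cv2.contourArea)
    c=cv2.convexHull(c)
    w=np.array([ray(p,a,b,z)[:2] for a,b in c[:,0]],np.float32)
    M=cv2.moments((w*1e4)); ctr=np.array([M["m10"],M["m01"]])/M["m00"]/1e4
    A=cv2.contourArea(w); 
    # densify outline, 6-fold phase of radius: corners at phase -> flats 30 off
    cl=np.vstack([w,w[:1]]); seg=np.vstack([np.linspace(cl[i],cl[i+1],max(2,int(np.linalg.norm(cl[i+1]-cl[i])*1e4)),endpoint=False) for i in range(len(w))])
    d=seg-ctr; th=np.arctan2(d[:,1],d[:,0]); r=np.hypot(*d.T)
    bins=np.linspace(-np.pi,np.pi,361); idx=np.digitize(th,bins); rr=np.array([r[idx==k].mean() if (idx==k).any() else np.nan for k in range(1,361)])
    bc=(bins[:-1]+bins[1:])/2; ok=~np.isnan(rr)
    f=np.sum(rr[ok]*np.exp(6j*bc[ok])); corner=np.degrees(np.angle(f))/6
    return ctr, (corner+30)%60, A*1e6, c
E
python3 - <<'E'
from hexm import *
import pickle
p=pickle.load(open("w1.pkl","rb")); im=cv2.imread("pics/w1.png")
for n,u,v,z in [("sp0",225,240,.147),("sp2",455,240,.147),("fc",187,42,.097),("fb",340,48,.097),("fa",440,28,.097)]:
    c,a,A,ct=hexcap(p,im,u,v,z); print(n,c.round(4),"flat-normal deg mod60",round(a,1),"area mm2 (1676)",round(A),"bbox",cv2.boundingRect(ct))
g=cv2.cvtColor(im,cv2.COLOR_BGR2GRAY).astype(np.float32)
# drive1: dark stub top centre at z .07
m=((g<45)).astype(np.uint8); mm=np.zeros_like(m); cv2.circle(mm,(334,221),24,1,-1); m&=mm
n,l,s,c=cv2.connectedComponentsWithStats(m); k=1+s[1:,4].argmax(); print("stub",s[k],c[k],ray(p,*c[k],.068).round(4))
for c0 in [(.614,.1557),tuple(ray(p,*c[k],.068)[:2])]:
  for rad in (.023,.026,.028):
    th=np.radians(np.arange(0,360)); X=np.c_[c0[0]+rad*np.cos(th),c0[1]+rad*np.sin(th),np.full(360,.062)]
    uv=proj(p,X).astype(np.float32); val=cv2.remap(g,uv[None,:,0].copy(),uv[None,:,1].copy(),cv2.INTER_LINEAR)[0]
    f=np.sum(val*np.exp(6j*th)); print("tooth deg mod60",round(np.degrees(np.angle(f))/6%60,1),"contrast",round(abs(f)/360/val.mean(),2), [round(np.degrees(np.angle(np.sum(val[i*60:i*60+60]*np.exp(6j*th[i*60:i*60+60]))))/6%60) for i in range(6)])
E
```

```text
sp0 [0.617  0.0514] flat-normal deg mod60 52.9 area mm2 (1676) 1471 bbox (197, 228, 47, 44)
sp2 [0.6183 0.2702] flat-normal deg mod60 17.1 area mm2 (1676) 1454 bbox (434, 218, 48, 45)
fc [0.4337 0.0212] flat-normal deg mod60 13.7 area mm2 (1676) 1144 bbox (159, 18, 40, 52)
fb [0.4429 0.1683] flat-normal deg mod60 46.2 area mm2 (1676) 1469 bbox (314, 22, 48, 52)
fa [0.4276 0.2652] flat-normal deg mod60 49.5 area mm2 (1676) 1420 bbox (420, 0, 49, 49)
stub [319 207  32  33 829] [334.29191797 223.02412545] [0.616  0.1605 0.068 ]
tooth deg mod60 58.4 contrast 0.08 [6, 49, 52, 2, 12, 22]
tooth deg mod60 0.1 contrast 0.04 [14, 52, 53, 52, 33, 20]
tooth deg mod60 6.5 contrast 0.05 [13, 56, 4, 50, 24, 17]
tooth deg mod60 6.6 contrast 0.23 [4, 60, 4, 7, 12, 9]
tooth deg mod60 6.8 contrast 0.22 [5, 59, 4, 7, 12, 9]
tooth deg mod60 6.3 contrast 0.18 [5, 59, 4, 6, 12, 9]
```

Wrist and top readings differ by about 5 mm, so I'll settle it with a closer look over spent0, turned to its flats (112.9°).

Request:
{"name": "send_rows", "arguments": {"deltas": [[[0.004, -0.019, -0.014], [0, 0, 0.09], 0.065], [[0.004, -0.019, -0.014], [0, 0, 0.09], 0.065], [[0.004, -0.019, -0.014], [0, 0, 0.09], 0.065], [[0.004, -0.019, -0.014], [0, 0, 0.09], 0.065], [[0.003, -0.018, -0.013], [0, 0, 0.087], 0.065], [[0, 0, 0], [0, 0, 0], 0.065], [[0, 0, 0], [0, 0, 0], 0.065], [[0, 0, 0], [0, 0, 0], 0.065], [[0, 0, 0], [0, 0, 0], 0.065], [[0, 0, 0], [0, 0, 0], 0.065]]}}

```text
clock: 12.35
position: [0.6153, 0.05, 0.2207]
ee_rot: [-0.624, 3.078, 0.0]
force: [-0.1, 0.2, -0.6]
width: 0.707
```

```bash
cat >> hexm.py <<'E'
def toolyaw(o):
    return np.degrees(np.arctan2(*cv2.Rodrigues(np.array(o["ee_rot"],float))[0][:2,1][::-1]))
def look(fn,x,y,z):
    """wrist look at cap top expected near (x,y,z); prints needed correction"""
    o=arm.observe(); p,im=snap("wrist",fn); u,v=proj(p,[x,y,z])[0]
    c,a,A,ct=hexcap(p,im,u,v,z); ty=toolyaw(o); dev=(a-ty+30)%60-30
    print(fn,"tcp",np.round(o["position"],4),"toolyaw",round(ty,1),"px",(round(u),round(v)),"cap",c.round(4),"flat",round(a,1),"area",round(A),"turn needed",round(dev,1),"=",round(np.radians(dev),3),"shift",(c-o["position"][:2]).round(4))
    return p,im,c,a
E
python3 - <<'E'
from hexm import *
p,im,c,a=look("w2.png",.615,.049,.147)
# compare done-area outer corner (top: .509,-.066) in wrist picture w1
import pickle; p1=pickle.load(open("w1.pkl","rb")); print("corner",ray(p1,149,136,0).round(4), "mixer corner lever/robot side",ray(p1,117,182,.045).round(4))
pt=camera_params("top"); print("sp0 into top",proj(pt,[[*c,.147]]))
E
```

```text
w2.png tcp [0.6153 0.05   0.2207] toolyaw 112.9 px (317, 245) cap [0.617  0.0519] flat 54.9 area 1302 turn needed 2.0 = 0.034 shift [0.0017 0.0019]
corner [ 0.5093 -0.0661  0.    ] mixer corner lever/robot side [ 0.5602 -0.0917  0.045 ]
sp0 into top [[297.56669319 187.61389181]]
```

View pics/w2.png

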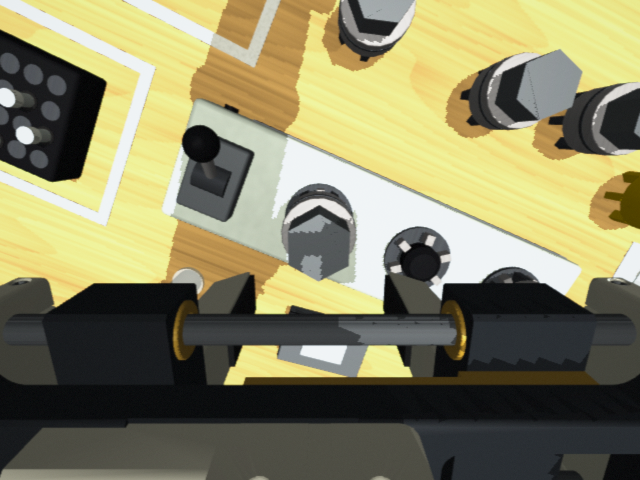

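```bash
python3 - <<'E'
import re
s=open('hexm.py').read()
a=s.index("    g=cv2.GaussianBlur"); b=s.index("    c=max(")
s=s[:a]+'''    h=cv2.cvtColor(cv2.GaussianBlur(im,(3,3),0),cv2.COLOR_BGR2HSV); r0=np.zeros((480,640),np.uint8); cv2.circle(r0,(int(u),int(v)),R,1,-1)
    m=((h[...,1]<60)&(h[...,2]>=LO)&(h[...,2]<=HI)&(r0>0)).astype(np.uint8)*255
    m=cv2.morphologyEx(m,cv2.MORPH_OPEN,np.ones((7,7)))
    n,l,st,_=cv2.connectedComponentsWithStats(m); m=(l==1+st[1:,4].argmax()).astype(np.uint8)*255
'''+s[b:]
s=s.replace("z,tol=10):","z,R=48,LO=65,HI=165):")
open('hexm.py','w').write(s)
E
python3 - <<'E'
from hexm import *
im=cv2.imread("pics/w2.png"); p=camera_params("wrist"); h=cv2.cvtColor(im,cv2.COLOR_BGR2HSV)
for q in [(320,225),(335,235),(315,262),(300,235),(330,203),(275,200),(318,212)]: print(q,h[q[1],q[0]])
for R in (42,48):
  for LO,HI in ((65,165),(70,140),(65,180)):
    c,a,A,ct=hexcap(p,im,320,245,.147,R,LO,HI); print(c.round(4),round(a,1),round(A),cv2.boundingRect(ct))
E
```

```text
(320, 225) [ 96  16 163]
(335, 235) [95 17 91]
(315, 262) [ 99  16 160]
(300, 235) [98 11 92]
(330, 203) [ 15   4 235]
(275, 200) [ 96   5 243]
(318, 212) [98 25 41]
[0.6151 0.0502] 53.7 1923 (282, 215, 74, 64)
[0.6173 0.0516] 55.4 1513 (284, 224, 70, 53)
[0.6152 0.0502] 54.4 1954 (281, 215, 75, 64)
[0.615 0.05 ] 53.1 1935 (282, 215, 74, 64)
[0.6173 0.0516] 55.4 1513 (284, 224, 70, 53)
[0.6151 0.0499] 53.2 1977 (281, 215, 75, 64)
```

Centre (0.615,0.050) lies right under the TCP. Descend and grip.

Request:
{"name": "send_rows", "arguments": {"deltas": [[[0, 0, -0.025], [0, 0, 0], 0.065], [[0, 0, -0.025], [0, 0, 0], 0.065], [[0, 0, -0.02], [0, 0, 0], 0.065], [[0, 0, -0.02], [0, 0, 0], 0.065], [[0, 0, -0.012], [0, 0, 0], 0.065], [[0, 0, 0], [0, 0, 0], 0.065], [[0, 0, 0], [0, 0, 0], 0.04], [[0, 0, 0], [0, 0, 0], 0.04], [[0, 0, 0], [0, 0, 0], 0.04], [[0, 0, 0], [0, 0, 0], 0.04]], "force": 40}}

```text
clock: 13.4
position: [0.6158, 0.0491, 0.1191]
ee_rot: [-0.623, 3.078, 0.0]
force: [-0.8, 0.8, 4.0]
width: 0.474
```

Request:
{"name": "send_rows", "arguments": {"deltas": [[[0, 0, 0], [0, 0, 0], 0.04], [[0, 0, 0], [0, 0, 0], 0.04], [[0, 0, 0], [0, 0, 0], 0.04], [[0, 0, 0], [0, 0, 0], 0.04], [[0, 0, 0], [0, 0, 0], 0.04], [[0, 0, 0], [0, 0, 0], 0.04], [[0, 0, 0], [0, 0, 0], 0.04], [[0, 0, 0], [0, 0, 0], 0.04], [[0, 0, 0], [0, 0, 0], 0.04], [[0, 0, 0], [0, 0, 0], 0.04]]}}

```text
clock: 14.4
position: [0.6158, 0.0491, 0.1191]
ee_rot: [-0.623, 3.078, 0.0]
force: [-0.5, 0.7, 6.8]
width: 0.477
```

Run:
```python
from hexm import *
o=arm.observe(); print({k:np.round(o[k],4) for k in("clock","position","force","ft_torque","width")},toolyaw(o), .0918*o["width"])
```

```text
{'clock': np.float64(14.4), 'position': array([0.6158, 0.0491, 0.1191]), 'force': array([-0.4956,  0.6713,  6.8228]), 'ft_torque': array([0.0002, 0.1976, 0.036 ]), 'width': np.float64(0.4769)} 112.87043201631377 0.043778137207147294
```

Gripped: opening 43.8 mm and almost no side force, which supports the wrist calibration. Lifting and carrying to the done area at (0.433,-0.231).

Request:
{"name": "send_rows", "arguments": {"deltas": [[[0, 0, 0.01], [0, 0, 0], 0.04], [[0, 0, 0.02], [0, 0, 0], 0.04], [[0, 0, 0.025], [0, 0, 0], 0.04], [[0, 0, 0.025], [0, 0, 0], 0.04], [[-0.035, 0, 0], [0, 0, 0], 0.04], [[-0.04, 0, 0], [0, 0, 0], 0.04], [[-0.04, 0, 0], [0, 0, 0], 0.04], [[-0.01, -0.04, 0], [0, 0, 0], 0.04], [[-0.01, -0.04, 0], [0, 0, 0], 0.04], [[-0.01, -0.04, 0], [0, 0, 0], 0.04]]}}

```text
clock: 15.4
position: [0.4692, -0.0721, 0.1987]
ee_rot: [-0.625, 3.079, 0.0]
force: [0.6, -0.5, -2.7]
width: 0.475
```

Request:
{"name": "send_rows", "arguments": {"deltas": [[[-0.01, -0.04, 0], [0, 0, 0], 0.04], [[-0.01, -0.04, 0], [0, 0, 0], 0.04], [[-0.01, -0.04, 0], [0, 0, 0], 0.04], [[-0.008, -0.04, 0], [0, 0, 0], 0.04], [[0, 0, -0.035], [0, 0, 0], 0.04], [[0, 0, -0.035], [0, 0, 0], 0.04], [[0, 0, -0.03], [0, 0, 0], 0.04], [[0, 0, -0.02], [0, 0, 0], 0.04], [[0, 0, 0], [0, 0, 0], 0.04], [[0, 0, 0], [0, 0, 0], 0.04]]}}

```text
clock: 16.4
position: [0.4321, -0.2312, 0.0787]
ee_rot: [0.622, -3.079, -0.0]
force: [0.3, -0.3, -1.7]
width: 0.477
```

Request:
{"name": "send_rows", "arguments": {"deltas": [[[0, 0, -0.005], [0, 0, 0], 0.04], [[0, 0, -0.003], [0, 0, 0], 0.04], [[0, 0, -0.001], [0, 0, 0], 0.04], [[0, 0, 0], [0, 0, 0], 0.04], [[0, 0, 0], [0, 0, 0], 0.04], [[0, 0, 0], [0, 0, 0], 0.062], [[0, 0, 0], [0, 0, 0], 0.062], [[0, 0, 0], [0, 0, 0], 0.062], [[0, 0, 0.02], [0, 0, 0], 0.062], [[0, 0, 0.03], [0, 0, 0], 0.062]]}}

```text
clock: 17.4
position: [0.4311, -0.2306, 0.1187]
ee_rot: [0.622, -3.076, -0.002]
force: [0.3, 0.6, 0.8]
width: 0.672
```

Request:
{"name": "send_rows", "arguments": {"deltas": [[[0, 0, 0.048], [0, 0, 0], 0.065], [[0, 0, 0.048], [0, 0, 0], 0.065], [[0.01, 0.042, 0.02], [0, 0, -0.08], 0.065], [[0.01, 0.045, 0], [0, 0, -0.1], 0.065], [[0.01, 0.045, 0], [0, 0, -0.1], 0.065], [[0.01, 0.045, 0], [0, 0, -0.1], 0.065], [[0.01, 0.045, 0], [0, 0, -0.1], 0.065], [[0.02, 0.045, 0], [0, 0, -0.1], 0.065], [[0.02, 0.045, 0], [0, 0, -0.044], 0.065], [[0.02, 0.045, 0], [0, 0, 0], 0.065]]}}

```text
clock: 18.4
position: [0.5427, 0.128, 0.2355]
ee_rot: [0.355, 3.121, 0.001]
force: [-0.4, -1.2, -0.3]
width: 0.706
```

Request:
{"name": "send_rows", "arguments": {"deltas": [[[0.018, 0.035, -0.002], [0, 0, 0], 0.065], [[0.018, 0.035, -0.003], [0, 0, 0], 0.065], [[0.018, 0.035, -0.005], [0, 0, 0], 0.065], [[0.018, 0.034, -0.005], [0, 0, 0], 0.065], [[0, 0, 0], [0, 0, 0], 0.065], [[0, 0, 0], [0, 0, 0], 0.065], [[0, 0, 0], [0, 0, 0], 0.065], [[0, 0, 0], [0, 0, 0], 0.065], [[0, 0, 0], [0, 0, 0], 0.065], [[0, 0, 0], [0, 0, 0], 0.065]]}}

```text
clock: 19.4
position: [0.6142, 0.2643, 0.2207]
ee_rot: [0.354, 3.121, 0.001]
force: [0.1, 0.3, -0.2]
width: 0.71
```

Run:
```python
from hexm import *
p,im,c,a=look("w3.png",.617,.2695,.147)
for LO,HI in ((65,185),(70,140),(100,200)):
    u,v=proj(p,[.617,.2695,.147])[0]; c,a,A,ct=hexcap(p,im,u,v,.147,48,LO,HI); print(c.round(4),round(a,1),round(A),cv2.boundingRect(ct))
```

```text
w3.png tcp [0.6142 0.2643 0.2207] toolyaw 77.1 px (325, 249) cap [0.6176 0.2711] flat 16.3 area 1731 turn needed -0.7 = -0.013 shift [0.0033 0.0068]
[0.6176 0.271 ] 16.3 1773 (294, 217, 69, 64)
[0.6263 0.2712] 29.5 894 (298, 242, 63, 38)
[0.6091 0.2714] 4.0 928 (293, 218, 67, 36)
```

View pics/w3.png

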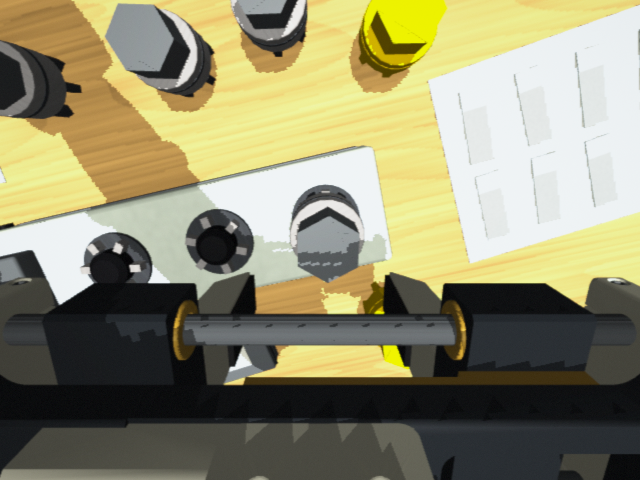

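spent2's cap is at (0.6176,0.2710), 221 mm from the other (expected 220). drive1 falls at (0.616,0.1605), in line with the stub seen. Shift, descend, grip, lift.

Request:
{"name": "send_rows", "arguments": {"deltas": [[[0.0033, 0.0068, -0.015], [0, 0, -0.01], 0.065], [[0, 0, -0.025], [0, 0, 0], 0.065], [[0, 0, -0.025], [0, 0, 0], 0.065], [[0, 0, -0.025], [0, 0, 0], 0.065], [[0, 0, -0.012], [0, 0, 0], 0.065], [[0, 0, 0], [0, 0, 0], 0.065], [[0, 0, 0], [0, 0, 0], 0.04], [[0, 0, 0], [0, 0, 0], 0.04], [[0, 0, 0], [0, 0, 0], 0.04], [[0, 0, 0], [0, 0, 0], 0.04]]}}

```text
clock: 20.45
position: [0.6181, 0.2717, 0.1193]
ee_rot: [0.368, 3.118, 0.001]
force: [0.2, -1.0, 3.3]
width: 0.477
```

Request:
{"name": "send_rows", "arguments": {"deltas": [[[0, 0, 0], [0, 0, 0], 0.04], [[0, 0, 0], [0, 0, 0], 0.04], [[0, 0, 0], [0, 0, 0], 0.04], [[0, 0, 0], [0, 0, 0], 0.04], [[0, 0, 0], [0, 0, 0], 0.04], [[0, 0, 0], [0, 0, 0], 0.04], [[0, 0, 0], [0, 0, 0], 0.04], [[0, 0, 0], [0, 0, 0], 0.04], [[0, 0, 0], [0, 0, 0], 0.04], [[0, 0, 0], [0, 0, 0], 0.04]]}}

```text
clock: 21.45
position: [0.6182, 0.2717, 0.1193]
ee_rot: [0.368, 3.118, 0.001]
force: [-1.3, -1.6, 6.3]
width: 0.481
```

Run:
```python
from hexm import *
o=arm.observe(); print({k:np.round(o[k],4) for k in("clock","position","force","ft_torque","width")},toolyaw(o), .0918*o["width"])
```

```text
{'clock': np.float64(21.45), 'position': array([0.6182, 0.2717, 0.1193]), 'force': array([-1.3232, -1.6038,  6.3368]), 'ft_torque': array([-0.2168,  0.0938, -0.0109]), 'width': np.float64(0.4805)} 76.52386982824285 0.044111167331792954
```

Request:
{"name": "send_rows", "arguments": {"deltas": [[[0, 0, 0.01], [0, 0, 0], 0.04], [[0, 0, 0.02], [0, 0, 0], 0.04], [[0, 0, 0.025], [0, 0, 0], 0.04], [[0, 0, 0.025], [0, 0, 0], 0.04], [[-0.04, 0, 0], [0, 0, 0], 0.04], [[-0.04, -0.015, 0], [0, 0, 0], 0.04], [[-0.011, -0.044, 0], [0, 0, 0], 0.04], [[-0.011, -0.044, 0], [0, 0, 0], 0.04], [[-0.011, -0.044, 0], [0, 0, 0], 0.04], [[-0.011, -0.044, 0], [0, 0, 0], 0.04]]}}

```text
clock: 22.45
position: [0.4924, 0.0793, 0.1984]
ee_rot: [-0.367, -3.12, -0.0]
force: [1.1, -1.2, -2.6]
width: 0.476
```

Request:
{"name": "send_rows", "arguments": {"deltas": [[[-0.011, -0.044, 0], [0, 0, 0], 0.04], [[-0.011, -0.044, 0], [0, 0, 0], 0.04], [[-0.011, -0.044, 0], [0, 0, 0], 0.04], [[-0.012, -0.044, 0], [0, 0, 0], 0.04], [[-0.012, -0.046, 0], [0, 0, 0], 0.04], [[0, 0, 0], [0, 0, 0], 0.04], [[0, 0, -0.035], [0, 0, 0], 0.04], [[0, 0, -0.035], [0, 0, 0], 0.04], [[0, 0, -0.03], [0, 0, 0], 0.04], [[0, 0, -0.02], [0, 0, 0], 0.04]]}}

```text
clock: 23.45
position: [0.4355, -0.1405, 0.0765]
ee_rot: [-0.368, -3.118, -0.001]
force: [0.0, -0.9, -3.9]
width: 0.475
```

Request:
{"name": "send_rows", "arguments": {"deltas": [[[0, 0, -0.005], [0, 0, 0], 0.04], [[0, 0, -0.0025], [0, 0, 0], 0.04], [[0, 0, 0], [0, 0, 0], 0.04], [[0, 0, 0], [0, 0, 0], 0.04], [[0, 0, 0], [0, 0, 0], 0.04], [[0, 0, 0], [0, 0, 0], 0.062], [[0, 0, 0], [0, 0, 0], 0.062], [[0, 0, 0], [0, 0, 0], 0.062], [[0, 0, 0.02], [0, 0, 0], 0.062], [[0, 0, 0.03], [0, 0, 0], 0.062]]}}

```text
clock: 24.45
position: [0.4354, -0.1411, 0.1203]
ee_rot: [-0.368, -3.117, 0.0]
force: [-0.2, 0.4, -0.1]
width: 0.676
```

Request:
{"name": "send_rows", "arguments": {"deltas": [[[0, 0, 0.03], [0, 0, 0], 0.065], [[0, 0, 0.03], [0, 0, 0], 0.065], [[0, 0.04, 0], [0, 0, 0], 0.065], [[-0.003, 0.04, 0], [0, 0, 0], 0.065], [[-0.003, 0.04, 0], [0, 0, 0], 0.065], [[-0.003, 0.04, 0], [0, 0, 0], 0.065], [[0, 0, 0], [0, 0, 0], 0.065], [[0, 0, 0], [0, 0, 0], 0.065], [[0, 0, 0], [0, 0, 0], 0.065], [[0, 0, 0], [0, 0, 0], 0.065]]}}

```text
clock: 25.45
position: [0.4276, 0.0175, 0.1807]
ee_rot: [0.372, 3.119, -0.0]
force: [0.4, -0.2, 0.5]
width: 0.709
```

Run:
```python
from hexm import *
p,im,c,a=look("w4.png",.428,.022,.097)
for LO,HI in ((65,185),(60,140),(50,200)):
    u,v=proj(p,[*c,.097])[0]; c1,a,A,ct=hexcap(p,im,u,v,.097,52,LO,HI); print(c1.round(4),round(a,1),round(A),cv2.boundingRect(ct))
```

```text
w4.png tcp [0.4276 0.0175 0.1807] toolyaw 76.4 px (324, 242) cap [0.4406 0.0247] flat 27.6 area 869 turn needed 11.2 = 0.196 shift [0.013  0.0072]
[0.4312 0.0253] 16.6 1689 (299, 214, 62, 62)
[0.4391 0.0266] 52.0 577 (301, 242, 58, 24)
[0.4305 0.0257] 16.3 1757 (299, 212, 62, 64)
```

View pics/w4.png

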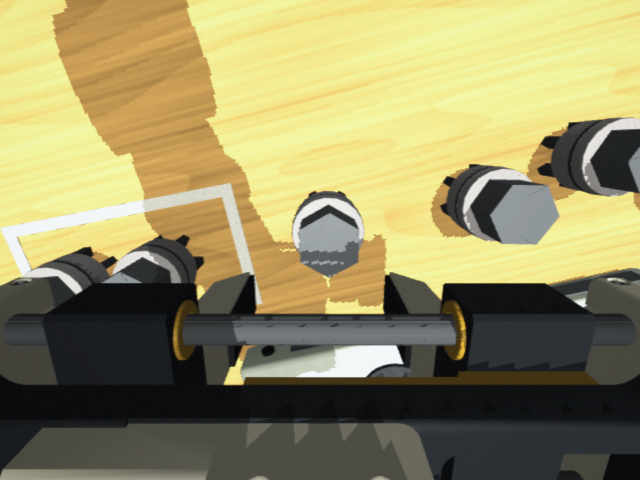

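Fresh jar fc is at (0.431,0.0255), flats at 76.5°. That already matches drive2's angle, so no turn is needed. Both finished jars stand inside the tape at left. Picking.

Request:
{"name": "send_rows", "arguments": {"deltas": [[[0.0033, 0.0078, -0.015], [0, 0, 0], 0.065], [[0, 0, -0.028], [0, 0, 0], 0.065], [[0, 0, -0.028], [0, 0, 0], 0.065], [[0, 0, -0.025], [0, 0, 0], 0.065], [[0, 0, -0.0155], [0, 0, 0], 0.065], [[0, 0, 0], [0, 0, 0], 0.065], [[0, 0, 0], [0, 0, 0], 0.04], [[0, 0, 0], [0, 0, 0], 0.04], [[0, 0, 0], [0, 0, 0], 0.04], [[0, 0, 0], [0, 0, 0], 0.04]]}}

```text
clock: 26.5
position: [0.4314, 0.0265, 0.0699]
ee_rot: [0.368, 3.118, 0.001]
force: [-0.8, -2.0, 4.9]
width: 0.476
```

Request:
{"name": "send_rows", "arguments": {"deltas": [[[0, 0, 0], [0, 0, 0], 0.04], [[0, 0, 0], [0, 0, 0], 0.04], [[0, 0, 0], [0, 0, 0], 0.04], [[0, 0, 0], [0, 0, 0], 0.04], [[0, 0, 0], [0, 0, 0], 0.04], [[0, 0, 0.02], [0, 0, 0], 0.04], [[0, 0, 0.03], [0, 0, 0], 0.04], [[0, 0, 0.03], [0, 0, 0], 0.04], [[0, 0, 0.03], [0, 0, 0], 0.04], [[0, 0, 0.02], [0, 0, 0], 0.04]]}}

```text
clock: 27.5
position: [0.4309, 0.0267, 0.201]
ee_rot: [0.368, 3.119, 0.001]
force: [1.0, 1.2, -3.6]
width: 0.475
```

```bash
sed -i 's/HI=165/HI=185/' hexm.py
python3 - <<'E'
from hexm import *
o=arm.observe(); print({k:np.round(o[k],4) for k in("clock","position","force","ft_torque","width")},toolyaw(o), .0918*o["width"])
E
```

```text
{'clock': np.float64(27.5), 'position': array([0.4309, 0.0267, 0.201 ]), 'force': array([ 1.0102,  1.1636, -3.6128]), 'ft_torque': array([ 0.0293, -0.0548, -0.0501]), 'width': np.float64(0.4749)} 76.5522941200302 0.04359657886720628
```

Request:
{"name": "send_rows", "arguments": {"deltas": [[[0.025, 0.035, 0], [0, 0, 0], 0.04], [[0.025, 0.035, 0], [0, 0, 0], 0.04], [[0.025, 0.035, 0], [0, 0, 0], 0.04], [[0.025, 0.035, 0], [0, 0, 0], 0.04], [[0.025, 0.035, 0], [0, 0, 0], 0.04], [[0.025, 0.035, 0], [0, 0, 0], 0.04], [[0.0373, 0.035, 0], [0, 0, 0], 0.04], [[0, 0, 0], [0, 0, 0], 0.04], [[0, 0, -0.025], [0, 0, 0], 0.04], [[0, 0, -0.02], [0, 0, 0], 0.04]]}}

```text
clock: 28.5
position: [0.6167, 0.271, 0.1525]
ee_rot: [-0.367, -3.119, 0.001]
force: [0.6, -0.2, -4.6]
width: 0.477
```

Request:
{"name": "send_rows", "arguments": {"deltas": [[[0, 0, 0], [0, 0, 0], 0.04], [[0, 0, 0], [0, 0, 0], 0.04], [[0, 0, 0], [0, 0, 0], 0.04], [[0, 0, 0], [0, 0, 0], 0.04], [[0, 0, 0], [0, 0, 0], 0.04], [[0, 0, 0], [0, 0, 0], 0.04], [[0, 0, 0], [0, 0, 0], 0.04], [[0, 0, 0], [0, 0, 0], 0.04], [[0, 0, 0], [0, 0, 0], 0.04], [[0, 0, 0], [0, 0, 0], 0.04]]}}

```text
clock: 29.5
position: [0.6172, 0.2707, 0.1541]
ee_rot: [-0.368, -3.12, 0.0]
force: [-0.0, -0.2, -3.3]
width: 0.473
```

Request:
{"name": "send_rows", "arguments": {"deltas": [[[0.001, 0.001, -0.006], [0, 0, 0], 0.04], [[0, 0, -0.004], [0, 0, 0], 0.04], [[0, 0, -0.004], [0, 0, 0], 0.04], [[0, 0, -0.004], [0, 0, 0], 0.04], [[0, 0, -0.004], [0, 0, 0], 0.04], [[0, 0, -0.004], [0, 0, 0], 0.04], [[0, 0, -0.004], [0, 0, 0], 0.04], [[0, 0, -0.003], [0, 0, 0], 0.04], [[0, 0, -0.002], [0, 0, 0], 0.04], [[0, 0, 0], [0, 0, 0], 0.04]]}}

```text
clock: 30.5
position: [0.6183, 0.2714, 0.1197]
ee_rot: [0.369, 3.12, -0.0]
force: [-2.8, -1.7, 3.2]
width: 0.476
```

Home: teeth tips computed at z≈0.050. Release and go to fresh jar fb.

Request:
{"name": "send_rows", "arguments": {"deltas": [[[0, 0, 0], [0, 0, 0], 0.062], [[0, 0, 0], [0, 0, 0], 0.062], [[0, 0, 0], [0, 0, 0], 0.062], [[0, 0, 0.02], [0, 0, 0], 0.062], [[0, 0, 0.03], [0, 0, 0], 0.062], [[0, 0, 0.03], [0, 0, 0], 0.065], [[-0.03, -0.018, 0], [0, 0, 0.1], 0.065], [[-0.03, -0.018, 0], [0, 0, 0.1], 0.065], [[-0.03, -0.018, 0], [0, 0, 0.1], 0.065], [[-0.03, -0.018, 0], [0, 0, 0.1], 0.065]]}}

```text
clock: 31.5
position: [0.4973, 0.1992, 0.1993]
ee_rot: [-0.266, 3.129, 0.0]
force: [0.9, -0.4, 0.7]
width: 0.706
```

Request:
{"name": "send_rows", "arguments": {"deltas": [[[-0.03, -0.018, 0], [0, 0, 0.1], 0.065], [[-0.027, -0.015, 0], [0, 0, 0.018], 0.065], [[0, 0, -0.019], [0, 0, 0], 0.065], [[0, 0, 0], [0, 0, 0], 0.065], [[0, 0, 0], [0, 0, 0], 0.065], [[0, 0, 0], [0, 0, 0], 0.065], [[0, 0, 0], [0, 0, 0], 0.065], [[0, 0, 0], [0, 0, 0], 0.065], [[0, 0, 0], [0, 0, 0], 0.065], [[0, 0, 0], [0, 0, 0], 0.065]]}}

```text
clock: 32.5
position: [0.4413, 0.1668, 0.1802]
ee_rot: [-0.443, 3.11, 0.0]
force: [1.1, -1.4, 0.1]
width: 0.712
```

Run:
```python
from hexm import *
p,im,c,a=look("w5.png",.4429,.1683,.097)
for LO,HI in ((60,185),(50,210)):
    u,v=proj(p,[*c,.097])[0]; c1,a,A,ct=hexcap(p,im,u,v,.097,52,LO,HI); print(c1.round(4),round(a,1),round(A),cv2.boundingRect(ct))
```

```text
w5.png tcp [0.4413 0.1668 0.1802] toolyaw 106.2 px (319, 245) cap [0.4413 0.1678] flat 44.3 area 1807 turn needed -1.9 = -0.034 shift [-0.0001  0.001 ]
[0.4413 0.1678] 44.3 1807 (285, 212, 71, 62)
[0.4406 0.1673] 43.8 1891 (284, 211, 72, 63)
```

View pics/w5.png

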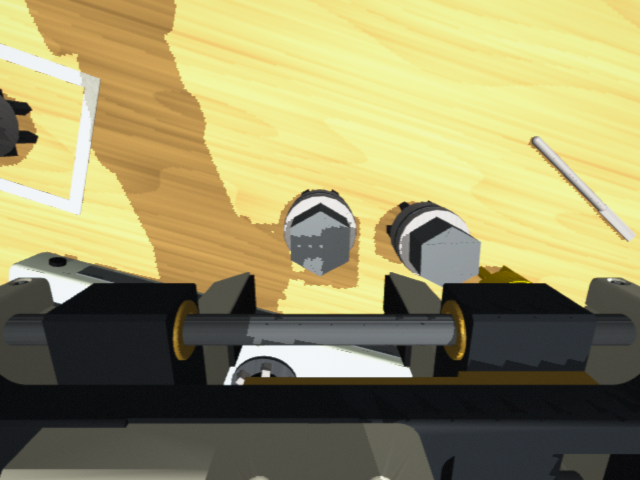

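Cap at about (321,244) in the image, close to the TCP axis. Picking.

Request:
{"name": "send_rows", "arguments": {"deltas": [[[0.0004, 0.001, -0.015], [0, 0, 0], 0.065], [[0, 0, -0.028], [0, 0, 0], 0.065], [[0, 0, -0.028], [0, 0, 0], 0.065], [[0, 0, -0.025], [0, 0, 0], 0.065], [[0, 0, -0.0148], [0, 0, 0], 0.065], [[0, 0, 0], [0, 0, 0], 0.065], [[0, 0, 0], [0, 0, 0], 0.04], [[0, 0, 0], [0, 0, 0], 0.04], [[0, 0, 0], [0, 0, 0], 0.04], [[0, 0, 0], [0, 0, 0], 0.04]]}}

```text
clock: 33.55
position: [0.4423, 0.1681, 0.0702]
ee_rot: [-0.443, 3.108, 0.001]
force: [-0.3, -1.0, 5.0]
width: 0.477
```

Request:
{"name": "send_rows", "arguments": {"deltas": [[[0, 0, 0], [0, 0, 0], 0.04], [[0, 0, 0], [0, 0, 0], 0.04], [[0, 0, 0], [0, 0, 0], 0.04], [[0, 0, 0], [0, 0, 0], 0.04], [[0, 0, 0], [0, 0, 0], 0.04], [[0, 0, 0.02], [0, 0, 0], 0.04], [[0, 0, 0.03], [0, 0, 0], 0.04], [[0, 0, 0.03], [0, 0, 0], 0.04], [[0, 0, 0.03], [0, 0, 0], 0.04], [[0, 0, 0.02], [0, 0, 0], 0.04]]}}

```text
clock: 34.55
position: [0.4417, 0.1678, 0.2012]
ee_rot: [-0.443, 3.109, 0.001]
force: [1.5, 1.3, -4.3]
width: 0.474
```

Request:
{"name": "send_rows", "arguments": {"deltas": [[[0.03, -0.02, 0], [0, 0, 0.02], 0.04], [[0.03, -0.02, 0], [0, 0, 0.02], 0.04], [[0.03, -0.02, 0], [0, 0, 0.02], 0.04], [[0.03, -0.02, 0], [0, 0, 0.02], 0.04], [[0.03, -0.02, 0], [0, 0, 0.02], 0.04], [[0.0243, -0.0188, 0], [0, 0, 0.017], 0.04], [[0, 0, 0], [0, 0, 0], 0.04], [[0, 0, -0.02], [0, 0, 0], 0.04], [[0, 0, -0.02], [0, 0, 0], 0.04], [[0, 0, -0.008], [0, 0, 0], 0.04]]}}

```text
clock: 35.55
position: [0.6139, 0.0492, 0.1491]
ee_rot: [0.624, -3.075, -0.001]
force: [-0.1, -0.9, -3.8]
width: 0.475
```

Request:
{"name": "send_rows", "arguments": {"deltas": [[[0, 0, 0], [0, 0, 0], 0.04], [[0, 0, 0], [0, 0, 0], 0.04], [[0, 0, 0], [0, 0, 0], 0.04], [[0, 0, 0], [0, 0, 0], 0.04], [[0, 0, 0], [0, 0, 0], 0.04], [[0, 0, 0], [0, 0, 0], 0.04], [[0, 0, 0], [0, 0, 0], 0.04], [[0, 0, 0], [0, 0, 0], 0.04], [[0, 0, 0], [0, 0, 0], 0.04], [[0, 0, 0], [0, 0, 0], 0.04]]}}

```text
clock: 36.55
position: [0.616, 0.049, 0.1514]
ee_rot: [0.624, -3.079, -0.0]
force: [-0.1, -0.1, -3.5]
width: 0.479
```

Run:
```python
from hexm import *
o=arm.observe(); print(o["position"],toolyaw(o))
```

```text
[0.61595261 0.04897389 0.1513598 ] 112.92545522172641
```

Request:
{"name": "send_rows", "arguments": {"deltas": [[[0, 0, -0.004], [0, 0, 0], 0.04], [[0, 0, -0.004], [0, 0, 0], 0.04], [[0, 0, -0.004], [0, 0, 0], 0.04], [[0, 0, -0.004], [0, 0, 0], 0.04], [[0, 0, -0.004], [0, 0, 0], 0.04], [[0, 0, -0.004], [0, 0, 0], 0.04], [[0, 0, -0.004], [0, 0, 0], 0.04], [[0, 0, -0.003], [0, 0, 0], 0.04], [[0, 0, -0.001], [0, 0, 0], 0.04], [[0, 0, 0], [0, 0, 0], 0.04]]}}

```text
clock: 37.55
position: [0.6162, 0.049, 0.1202]
ee_rot: [-0.624, 3.078, 0.0]
force: [-1.6, -0.2, 5.6]
width: 0.474
```

Home again (tips at z≈0.050). Release and go to fa.

Request:
{"name": "send_rows", "arguments": {"deltas": [[[0, 0, 0], [0, 0, 0], 0.062], [[0, 0, 0], [0, 0, 0], 0.062], [[0, 0, 0], [0, 0, 0], 0.062], [[0, 0, 0.02], [0, 0, 0], 0.062], [[0, 0, 0.03], [0, 0, 0], 0.062], [[0, 0, 0.03], [0, 0, 0], 0.065], [[-0.03, 0.034, 0], [0, 0, -0.06], 0.065], [[-0.03, 0.034, 0], [0, 0, 0], 0.065], [[-0.03, 0.034, 0], [0, 0, 0], 0.065], [[-0.03, 0.034, 0], [0, 0, 0], 0.065]]}}

```text
clock: 38.55
position: [0.4947, 0.1861, 0.1995]
ee_rot: [-0.531, 3.096, 0.0]
force: [0.4, 1.3, 0.4]
width: 0.708
```

Request:
{"name": "send_rows", "arguments": {"deltas": [[[-0.03, 0.034, 0], [0, 0, 0], 0.065], [[-0.03, 0.034, 0], [0, 0, 0], 0.065], [[-0.01, 0.01, -0.019], [0, 0, 0], 0.065], [[0, 0, 0], [0, 0, 0], 0.065], [[0, 0, 0], [0, 0, 0], 0.065], [[0, 0, 0], [0, 0, 0], 0.065], [[0, 0, 0], [0, 0, 0], 0.065], [[0, 0, 0], [0, 0, 0], 0.065], [[0, 0, 0], [0, 0, 0], 0.065], [[0, 0, 0], [0, 0, 0], 0.065]]}}

```text
clock: 39.55
position: [0.4261, 0.2627, 0.1804]
ee_rot: [-0.531, 3.096, 0.0]
force: [-0.8, 1.1, -0.9]
width: 0.707
```

Run:
```python
from hexm import *
p,im,c,a=look("w6.png",.4276,.2652,.097)
for LO,HI in ((65,170),(55,200)):
    u,v=proj(p,[*c,.097])[0]; c1,a,A,ct=hexcap(p,im,u,v,.097,46,LO,HI); print(c1.round(4),round(a,1),round(A),cv2.boundingRect(ct))
pt,im=snap("top","top4.png")
hsv=cv2.cvtColor(im,cv2.COLOR_BGR2HSV); m=(hsv[...,2]<75).astype(np.uint8); m[:150]=0;m[300:]=0;m[:,:370]=0;m[:,520:]=0
for q in cv2.findContours(m,0,cv2.CHAIN_APPROX_NONE)[0]:
    if cv2.contourArea(q)>500: print("rack",cv2.minAreaRect(np.array([ray(pt,a,b,.045)[:2] for a,b in q[:,0]],np.float32)))
cv2.imwrite("pics/t4.png",cv2.resize(im[130:330,270:510],(720,600)))
```

```text
w6.png tcp [0.4261 0.2627 0.1804] toolyaw 109.5 px (321, 245) cap [0.4247 0.2645] flat 47.2 area 1856 turn needed -2.2 = -0.039 shift [-0.0014  0.0018]
[0.4249 0.2649] 48.6 1830 (287, 211, 70, 62)
[0.4247 0.2645] 47.2 1862 (287, 211, 70, 62)
rack ((0.6227496862411499, -0.25309041142463684), (0.1993216723203659, 0.11517028510570526), 87.34635162353516)
```

View pics/w6.png

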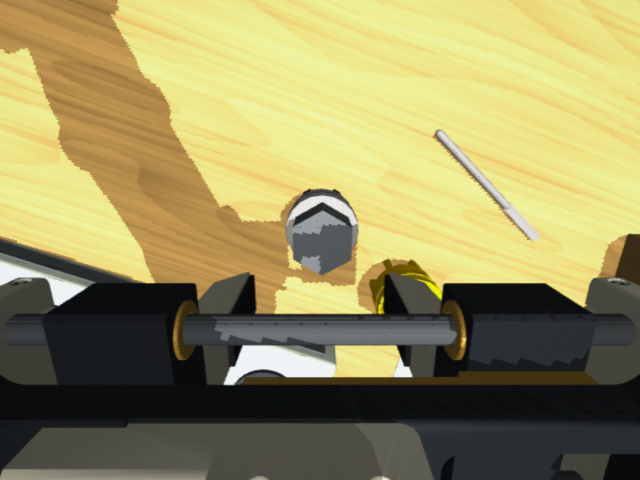

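View pics/t4.png

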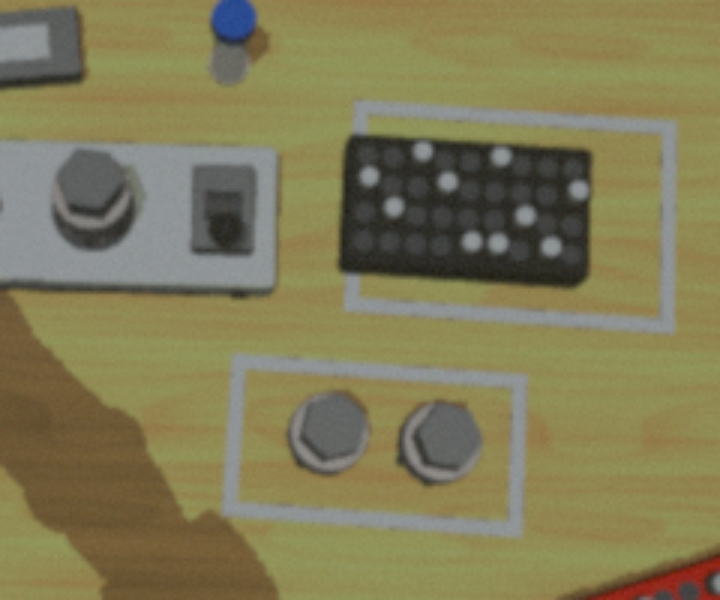

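The fresh cap is at (321,243). The top view shows the rack was knocked about 47 mm toward the mixer, to (0.623,-0.253). Both finished jars are well inside the small rectangle. I'll seat the last jar first, then re-push the rack before the lever.

Request:
{"name": "send_rows", "arguments": {"deltas": [[[-0.0006, 0.0018, -0.015], [0, 0, 0], 0.065], [[0, 0, -0.028], [0, 0, 0], 0.065], [[0, 0, -0.028], [0, 0, 0], 0.065], [[0, 0, -0.025], [0, 0, 0], 0.065], [[0, 0, -0.015], [0, 0, 0], 0.065], [[0, 0, 0], [0, 0, 0], 0.065], [[0, 0, 0], [0, 0, 0], 0.04], [[0, 0, 0], [0, 0, 0], 0.04], [[0, 0, 0], [0, 0, 0], 0.04], [[0, 0, 0], [0, 0, 0], 0.04]]}}

```text
clock: 40.65
position: [0.4259, 0.2652, 0.0703]
ee_rot: [-0.531, 3.095, 0.001]
force: [-0.1, -0.5, 5.1]
width: 0.475
```

Request:
{"name": "send_rows", "arguments": {"deltas": [[[0, 0, 0], [0, 0, 0], 0.04], [[0, 0, 0], [0, 0, 0], 0.04], [[0, 0, 0], [0, 0, 0], 0.04], [[0, 0, 0], [0, 0, 0], 0.04], [[0, 0, 0], [0, 0, 0], 0.04], [[0, 0, 0.02], [0, 0, 0], 0.04], [[0, 0, 0.03], [0, 0, 0], 0.04], [[0, 0, 0.03], [0, 0, 0], 0.04], [[0, 0, 0.03], [0, 0, 0], 0.04], [[0, 0, 0.02], [0, 0, 0], 0.04]]}}

```text
clock: 41.65
position: [0.4255, 0.2648, 0.2013]
ee_rot: [-0.531, 3.095, 0.001]
force: [0.4, -0.2, -4.4]
width: 0.474
```

Run:
```python
from hexm import *
im=cv2.imread("pics/w3.png"); g=cv2.cvtColor(im,cv2.COLOR_BGR2GRAY).astype(np.float32)
# drive1 phase check in w3 (tcp .6142 .2643 .2207, yaw 77.1): rebuild the camera from the tool-fixed transform of w1
import pickle
p1=pickle.load(open("w1.pkl","rb"))
def T(r,t): M=np.eye(4); M[:3,:3]=cv2.Rodrigues(np.array(r,float))[0]; M[:3,3]=t; return M
X=T(p1["rvec"],p1["tvec"])@T([-7.50936499e-02,-3.14066949,0],[.59620141,.14299249,.28914128])   # tool->cam
P=X@np.linalg.inv(T([.354,3.121,.001],[.6142,.2643,.2207]))
p=dict(p1,rvec=cv2.Rodrigues(P[:3,:3])[0].ravel(),tvec=P[:3,3])
for c0 in [(.616,.1605),(.617,.160)]:
  for rad in (.023,.026):
    th=np.radians(np.arange(360)); uv=proj(p,np.c_[c0[0]+rad*np.cos(th),c0[1]+rad*np.sin(th),np.full(360,.062)]).astype(np.float32)
    val=cv2.remap(g,uv[None,:,0].copy(),uv[None,:,1].copy(),1)[0]; f=np.sum(val*np.exp(6j*th))
    print("tooth",round(np.degrees(np.angle(f))/6%60,1),round(abs(f)/360/val.mean(),2),"centre px",uv.mean(0))
o=arm.observe(); print(o["position"],toolyaw(o))
```

```text
tooth 6.2 0.27 centre px [214.28882 244.03674]
tooth 6.0 0.26 centre px [214.28331 243.9762 ]
tooth 6.3 0.3 centre px [214.11278 245.1025 ]
tooth 6.0 0.25 centre px [214.10706 245.04214]
[0.42547009 0.26478743 0.20128576] 109.47971157006198
```

Drive1's teeth read 6.2° again in a second view, so the jar needs 96.2°: turn -13.3°. Target is (0.617,0.160).

Request:
{"name": "send_rows", "arguments": {"deltas": [[[0.032, -0.0175, 0], [0, 0, -0.04], 0.04], [[0.032, -0.0175, 0], [0, 0, -0.04], 0.04], [[0.032, -0.0175, 0], [0, 0, -0.04], 0.04], [[0.032, -0.0175, 0], [0, 0, -0.04], 0.04], [[0.032, -0.0175, 0], [0, 0, -0.04], 0.04], [[0.0317, -0.017, 0], [0, 0, -0.032], 0.04], [[0, 0, 0], [0, 0, 0], 0.04], [[0, 0, -0.02], [0, 0, 0], 0.04], [[0, 0, -0.02], [0, 0, 0], 0.04], [[0, 0, -0.008], [0, 0, 0], 0.04]]}}

```text
clock: 42.65
position: [0.6151, 0.1601, 0.149]
ee_rot: [0.17, -3.133, 0.001]
force: [0.1, -0.7, -3.5]
width: 0.477
```

Request:
{"name": "send_rows", "arguments": {"deltas": [[[0, 0, 0], [0, 0, 0], 0.04], [[0, 0, 0], [0, 0, 0], 0.04], [[0, 0, 0], [0, 0, 0], 0.04], [[0, 0, 0], [0, 0, 0], 0.04], [[0, 0, 0], [0, 0, 0], 0.04], [[0, 0, 0], [0, 0, 0], 0.04], [[0, 0, 0], [0, 0, 0], 0.04], [[0, 0, 0], [0, 0, 0], 0.04], [[0, 0, 0], [0, 0, 0], 0.04], [[0, 0, 0], [0, 0, 0], 0.04]]}}

```text
clock: 43.65
position: [0.617, 0.1602, 0.1513]
ee_rot: [0.17, -3.137, -0.0]
force: [0.4, 0.1, -3.9]
width: 0.479
```

Run:
```python
from hexm import *
o=arm.observe(); print(o["position"],toolyaw(o))
```

```text
[0.61703643 0.16024461 0.15131111] 96.19424086405252
```

Request:
{"name": "send_rows", "arguments": {"deltas": [[[0, 0, -0.004], [0, 0, 0], 0.04], [[0, 0, -0.004], [0, 0, 0], 0.04], [[0, 0, -0.004], [0, 0, 0], 0.04], [[0, 0, -0.004], [0, 0, 0], 0.04], [[0, 0, -0.004], [0, 0, 0], 0.04], [[0, 0, -0.004], [0, 0, 0], 0.04], [[0, 0, -0.004], [0, 0, 0], 0.04], [[0, 0, -0.003], [0, 0, 0], 0.04], [[0, 0, -0.001], [0, 0, 0], 0.04], [[0, 0, 0], [0, 0, 0], 0.04]]}}

```text
clock: 44.65
position: [0.6173, 0.1602, 0.1203]
ee_rot: [-0.169, 3.136, 0.001]
force: [-2.9, -0.8, 4.8]
width: 0.476
```

All three are home (tips ≈0.050). Release, rise and turn toward the gap between mixer and rack.

Request:
{"name": "send_rows", "arguments": {"deltas": [[[0, 0, 0], [0, 0, 0], 0.062], [[0, 0, 0], [0, 0, 0], 0.062], [[0, 0, 0], [0, 0, 0], 0.062], [[0, 0, 0.02], [0, 0, 0], 0.062], [[0, 0, 0.03], [0, 0, 0], 0.062], [[0, 0, 0.04], [0, 0, 0], 0.03], [[0, 0, 0.04], [0, 0, 0], 0.0], [[0.001, -0.03, 0], [0, 0, 0.12], 0], [[0.001, -0.03, 0], [0, 0, 0.12], 0], [[0.001, -0.03, 0], [0, 0, 0.12], 0]]}}

```text
clock: 45.65
position: [0.6202, 0.0695, 0.2497]
ee_rot: [-0.737, 3.053, -0.0]
force: [1.1, -0.6, 0.3]
width: 0.289
```

Request:
{"name": "send_rows", "arguments": {"deltas": [[[0.001, -0.03, 0], [0, 0, 0.12], 0], [[0.001, -0.03, 0], [0, 0, 0.12], 0], [[0.001, -0.03, 0], [0, 0, 0.12], 0], [[0.001, -0.03, 0], [0, 0, 0.12], 0], [[0.001, -0.03, 0], [0, 0, 0.12], 0], [[0.001, -0.03, 0], [0, 0, 0.12], 0], [[0.001, -0.017, 0], [0, 0, 0.12], 0], [[0, 0, 0], [0, 0, 0.12], 0], [[0, 0, 0], [0, 0, 0.095], 0], [[0, 0, 0], [0, 0, 0], 0]]}}

```text
clock: 46.65
position: [0.6244, -0.1068, 0.2436]
ee_rot: [2.029, -2.384, -0.013]
force: [0.3, 0.1, -0.6]
width: 0.004
```

Run:
```python
from hexm import *
import pickle
p,im=snap("wrist","w7.png"); pickle.dump(p,open("w7.pkl","wb"))
o=arm.observe(); print(o["position"],toolyaw(o),o["joints"].round(2))
# project drives' home cap tops / rack left end
print(proj(p,[[.616,.049,.147],[.627,-.153,.045],[.67,-.1,.045],[.559,-.097,.045]]).round())
```

```text
[ 0.62405545 -0.10780033  0.24278412] 170.55160661039528 [ 0.56  0.56 -0.76  1.47  0.39  1.29  2.74]
[[355. 400.]
 [307. 168.]
 [276. 224.]
 [379. 210.]]
```

View pics/w7.png

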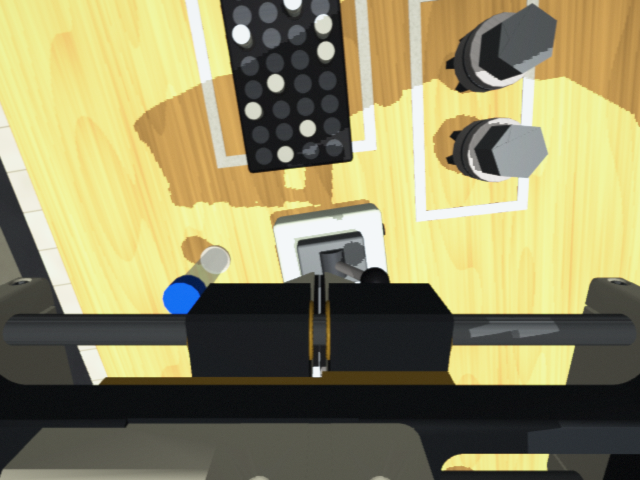

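Joint 7 is at its range end this way round. Turning back to the equivalent orientation (-2.7°) instead.

Request:
{"name": "send_rows", "arguments": {"deltas": [[[0, 0, 0.005], [0, 0, -0.13], 0], [[0, 0, 0], [0, 0, -0.13], 0], [[0, 0, 0], [0, 0, -0.13], 0], [[0, 0, 0], [0, 0, -0.13], 0], [[0, 0, 0], [0, 0, -0.13], 0], [[0, 0, 0], [0, 0, -0.13], 0], [[0, 0, 0], [0, 0, -0.13], 0], [[0, 0, 0], [0, 0, -0.13], 0], [[0, 0, 0], [0, 0, -0.13], 0], [[0, 0, 0], [0, 0, -0.13], 0]]}}

```text
clock: 47.7
position: [0.6243, -0.1081, 0.2485]
ee_rot: [0.155, -3.13, -0.019]
force: [0.1, 0.8, -0.1]
width: 0.006
```

Request:
{"name": "send_rows", "arguments": {"deltas": [[[0, 0, 0], [0, 0, -0.13], 0], [[0, 0, 0], [0, 0, -0.13], 0], [[0, 0, 0], [0, 0, -0.13], 0], [[0, 0, 0], [0, 0, -0.13], 0], [[0, 0, 0], [0, 0, -0.13], 0], [[0, 0, 0], [0, 0, -0.13], 0], [[0, 0, 0], [0, 0, -0.13], 0], [[0, 0, 0], [0, 0, -0.13], 0], [[0, 0, 0], [0, 0, -0.13], 0], [[0, 0, 0], [0, 0, -0.13], 0]]}}

```text
clock: 48.7
position: [0.6245, -0.1082, 0.2491]
ee_rot: [1.773, 2.588, 0.026]
force: [0.2, 0.1, 0.8]
width: 0.008
```

Run:
```python
from hexm import *
o=arm.observe(); print(o["position"],toolyaw(o),o["joints"].round(2))
```

```text
[ 0.6244592  -0.10817167  0.24908875] 21.164292275256873 [ 0.21  0.44 -0.17  1.52  0.07  1.18  0.4 ]
```

Request:
{"name": "send_rows", "arguments": {"deltas": [[[0.0025, -0.0183, 0], [0, 0, -0.11], 0], [[0, 0, 0], [0, 0, -0.11], 0], [[0, 0, 0], [0, 0, -0.11], 0], [[0, 0, 0], [0, 0, -0.087], 0], [[0, 0, 0], [0, 0, 0], 0], [[0, 0, 0], [0, 0, 0], 0], [[0, 0, -0.04], [0, 0, 0], 0], [[0, 0, -0.04], [0, 0, 0], 0], [[0, 0, 0], [0, 0, 0], 0], [[0, 0, 0], [0, 0, 0], 0]]}}

```text
clock: 49.7
position: [0.6266, -0.126, 0.1687]
ee_rot: [2.259, 2.177, 0.024]
force: [0.2, 0.2, 1.7]
width: 0.004
```

Run:
```python
from hexm import *
o=arm.observe(); print(o["position"],toolyaw(o),o["joints"].round(2)); R=cv2.Rodrigues(o["ee_rot"])[0]; print("tool z",R[:,2].round(4))
t=np.cross(R[:,2],[0,0,-1]); print("fix rotvec",t.round(4))
```

```text
[ 0.6266193  -0.12595525  0.16872629] -2.143881776092324 [ 0.18  0.5  -0.09  1.61  0.04  1.02  0.04]
tool z [ 0.0138  0.0074 -0.9999]
fix rotvec [-0.0074  0.0138  0.    ]
```

Request:
{"name": "send_rows", "arguments": {"deltas": [[[0, 0, -0.03], [-0.0074, 0.0138, 0], 0], [[0, 0, -0.03], [0, 0, 0], 0], [[0, 0, -0.03], [0, 0, 0], 0], [[0, 0, -0.03], [0, 0, 0], 0], [[0, 0, -0.027], [0, 0, 0], 0], [[0, 0, 0], [0, 0, 0], 0], [[0, 0, 0], [0, 0, 0], 0], [[0, -0.008, 0], [0, 0, 0], 0], [[0, -0.008, 0], [0, 0, 0], 0], [[0, -0.008, 0], [0, 0, 0], 0]]}}

```text
clock: 50.7
position: [0.6277, -0.15, 0.0228]
ee_rot: [2.262, 2.178, 0.004]
force: [-0.6, 5.0, 3.1]
width: 0.006
```

Request:
{"name": "send_rows", "arguments": {"deltas": [[[0, -0.008, 0], [0, 0, 0], 0], [[0, -0.008, 0], [0, 0, 0], 0], [[0, -0.008, 0], [0, 0, 0], 0], [[0, -0.008, 0], [0, 0, 0], 0], [[0, -0.006, 0], [0, 0, 0], 0], [[0, -0.002, 0], [0, 0, 0], 0], [[0, 0, 0], [0, 0, 0], 0], [[0, 0, 0], [0, 0, 0], 0], [[0, 0.012, 0], [0, 0, 0], 0], [[0, 0.015, 0], [0, 0, 0], 0]]}}

```text
clock: 51.7
position: [0.6262, -0.1628, 0.0209]
ee_rot: [2.264, 2.177, -0.0]
force: [0.4, 0.8, 0.2]
width: 0.003
```

Request:
{"name": "send_rows", "arguments": {"deltas": [[[0, 0, 0.048], [0, 0, 0], 0], [[0, 0, 0.048], [0, 0, 0], 0], [[0, 0, 0.048], [0, 0, 0], 0], [[0, 0, 0.048], [0, 0, 0], 0], [[-0.02, 0.02, 0], [0, 0, 0.13], 0], [[-0.02, 0.02, 0], [0, 0, 0.13], 0], [[-0.02, 0.02, 0], [0, 0, 0.13], 0], [[-0.02, 0.02, 0], [0, 0, 0.13], 0], [[-0.02, 0.02, 0], [0, 0, 0.13], 0], [[0, 0.005, 0], [0, 0, 0.13], 0]]}}

```text
clock: 52.7
position: [0.5238, -0.0537, 0.2133]
ee_rot: [-1.25, -2.881, -0.001]
force: [1.2, -0.1, 0.4]
width: 0.001
```

Request:
{"name": "send_rows", "arguments": {"deltas": [[[0, 0, 0], [0, 0, 0.13], 0], [[0, 0, 0], [0, 0, 0.13], 0], [[0, 0, 0], [0, 0, 0.13], 0], [[0, 0, 0], [0, 0, 0.13], 0], [[0, 0, 0], [0, 0, 0.13], 0], [[0, 0, 0], [0, 0, 0.13], 0], [[0, 0, 0], [0, 0, 0.02], 0], [[0, 0, 0], [0, 0, 0], 0], [[0, 0, 0], [0, 0, 0], 0], [[0, 0, 0], [0, 0, 0], 0]]}}

```text
clock: 53.7
position: [0.5266, -0.0575, 0.2132]
ee_rot: [-0.047, -3.141, -0.001]
force: [-0.1, -0.0, -0.6]
width: 0.005
```

```bash
cat > chk.py <<'E'
from hexm import *
import sys
o=arm.observe(); print(o["position"],toolyaw(o))
pt,im=snap("top",sys.argv[1])
hsv=cv2.cvtColor(im,cv2.COLOR_BGR2HSV); m=(hsv[...,2]<75).astype(np.uint8); m[:150]=0;m[300:]=0;m[:,:376]=0;m[:,520:]=0
for q in cv2.findContours(m,0,cv2.CHAIN_APPROX_NONE)[0]:
    if cv2.contourArea(q)>500: print("rack",cv2.minAreaRect(np.array([ray(pt,a,b,.045)[:2] for a,b in q[:,0]],np.float32)))
E
python3 chk.py top5.png
```

```text
[ 0.52655536 -0.0574951   0.21316799] 88.27223018511796
rack ((0.5640811920166016, -0.2683490514755249), (0.36937057971954346, 0.26700255274772644), 0.4538889229297638)
```

Run:
```python
from hexm import *
pt=camera_params("top"); im=cv2.imread("pics/top5.png")
hsv=cv2.cvtColor(im,cv2.COLOR_BGR2HSV); m=(hsv[...,2]<75).astype(np.uint8); m[:165]=0;m[236:]=0;m[:,:392]=0;m[:,497:]=0
m=cv2.morphologyEx(m,cv2.MORPH_OPEN,np.ones((5,5)))
for q in cv2.findContours(m,0,cv2.CHAIN_APPROX_NONE)[0]:
    if cv2.contourArea(q)>300: print(cv2.boundingRect(q),"rack",cv2.minAreaRect(np.array([ray(pt,a,b,.045)[:2] for a,b in q[:,0]],np.float32)))
```

```text
(392, 176, 93, 60) rack ((0.6078339219093323, -0.2862182855606079), (0.1491580754518509, 0.22553010284900665), 0.13939853012561798)
```

Request:
{"name": "send_rows", "arguments": {"deltas": [[[0, 0, -0.025], [0, 0, 0], 0], [[0, 0, -0.025], [0, 0, 0], 0], [[0, 0, -0.025], [0, 0, 0], 0], [[0, 0, -0.025], [0, 0, 0], 0], [[0, 0, 0], [0, 0, 0], 0], [[0.015, 0, 0], [0, 0, 0], 0], [[0.015, 0, 0], [0, 0, 0], 0], [[0.015, 0, 0], [0, 0, 0], 0], [[0.015, 0, 0], [0, 0, 0], 0], [[0.015, 0, 0], [0, 0, 0], 0]]}}

```text
clock: 54.75
position: [0.6025, -0.0577, 0.1147]
ee_rot: [0.046, 3.141, 0.001]
force: [-0.8, -0.3, 0.2]
width: 0.005
```

Request:
{"name": "send_rows", "arguments": {"deltas": [[[0.01, 0, 0], [0, 0, 0], 0], [[0.008, 0, 0], [0, 0, 0], 0], [[0.005, 0, 0], [0, 0, 0], 0], [[0.003, 0, 0], [0, 0, 0], 0], [[0.002, 0, 0], [0, 0, 0], 0], [[0.001, 0, 0], [0, 0, 0], 0], [[0, 0, 0], [0, 0, 0], 0], [[0, 0, 0], [0, 0, 0], 0], [[0, 0, 0], [0, 0, 0], 0], [[0, 0, 0], [0, 0, 0], 0]]}}

```text
clock: 55.75
position: [0.6265, -0.0576, 0.1128]
ee_rot: [-0.044, -3.134, -0.0]
force: [-15.8, 0.5, 9.6]
width: 0.007
```

At the far stop (16 N reaction). Retreating clear to the robot's left for the last check.

Request:
{"name": "send_rows", "arguments": {"deltas": [[[-0.02, 0, 0], [0, 0, 0], 0], [[-0.04, 0, 0], [0, 0, 0], 0], [[-0.04, 0, 0.02], [0, 0, 0], 0], [[0, 0, 0.045], [0, 0, 0], 0], [[0, 0, 0.045], [0, 0, 0], 0], [[-0.02, 0.04, 0.045], [0, 0, 0], 0], [[-0.02, 0.045, 0.02], [0, 0, 0], 0], [[-0.02, 0.045, 0], [0, 0, 0], 0], [[-0.01, 0.045, 0], [0, 0, 0], 0], [[0, 0.045, 0], [0, 0, 0], 0]]}}

```text
clock: 56.75
position: [0.4646, 0.1526, 0.2785]
ee_rot: [0.045, 3.139, 0.0]
force: [2.1, -0.6, -0.3]
width: 0.005
```

Request:
{"name": "send_rows", "arguments": {"deltas": [[[0, 0.045, 0], [0, 0, 0], 0], [[-0.01, 0.045, 0], [0, 0, 0], 0], [[-0.01, 0.045, 0], [0, 0, 0], 0], [[-0.01, 0.045, 0], [0, 0, 0], 0], [[-0.01, 0.045, 0], [0, 0, 0], 0], [[0, 0, 0], [0, 0, 0], 0], [[0, 0, 0], [0, 0, 0], 0], [[0, 0, 0], [0, 0, 0], 0], [[0, 0, 0], [0, 0, 0], 0], [[0, 0, 0], [0, 0, 0], 0]]}}

```text
clock: 57.75
position: [0.4268, 0.3748, 0.2776]
ee_rot: [0.048, 3.141, 0.0]
force: [0.4, 0.6, 0.5]
width: 0.003
```

```bash
python3 chk.py top6.png
python3 - <<'E'
import cv2
im=cv2.imread("pics/top6.png")[120:320,180:510]; cv2.imwrite("pics/t6.png",cv2.resize(im,(792,480),interpolation=cv2.INTER_CUBIC))
E
```

```text
[0.42682934 0.37480905 0.27760139] 88.23735714673472
rack ((0.6222716569900513, -0.2987372875213623), (0.20145465433597565, 0.11453155428171158), 87.96813201904297)
```

View pics/t6.png

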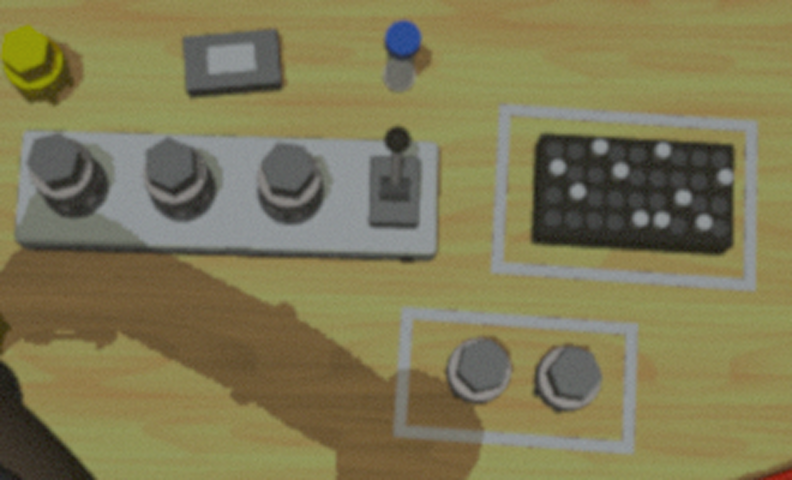

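The last view shows the rack at (0.622,-0.299), 9 mm and 1 mm off the centre and square. The finished jars are inside the small rectangle, all three drives carry jars, the lever is over to the far side, and the bystanders are in place. Handing in.

```bash
python3 -c "
from cell import job; print(job.sign_off())"
```

```text
the job is handed in; nothing more can be done
None
```

The job is done and handed in at about 58 s on the robot's clock; the sign-off gave no verdict. In order, I:
- pulled the lever off;
- slid the rack into the large rectangle;
- stood both finished jars in the small rectangle;
- set all three fresh jars on drives;
- pushed the lever back on.

**Rack:** it was knocked about 47 mm aside partway through. I pushed it back before the lever went on. My last measurement puts its centre 9 mm (x) and 1 mm (y) from the parking centre, turned under 1°.

**Fresh jars:** when I let go of each, the arm's height put its teeth tips at about 50 mm above the bench, which is fully home. I did not measure their final positions separately; in the last top view they only look right.

**Finished jars:** upright and inside the small tape in the last top view.

**Lever:** it stopped against its far end with a 16 N reaction, and the last view shows it over. I did not measure its angle.

**Bystanders:** the slide box and big tube look unmoved in the last view. The spatula was outside that crop and last seen lying on the bench earlier; the arm never worked near it.

**Disagreement:** my first jar positions from the top picture were about 5 mm off the wrist camera's. I used the wrist values, and the grips closed on them with almost no side force.

I viewed 15 pictures, one over budget.

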